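# Set the sensor gap in a light box with a feeler

### The job

Set the gap under the blue sensor in the light box with the yellow feeler: slide the blade flat along the steel plate, in under the sensor, until its tip gently meets the upright, let go of it, and press the sensor down by its top, gently, until it nips the blade, then take your hand off. Draw the blade straight back out; it must come out with a drag you can feel between sensor and plate, so press the sensor a little more if it slides freely. Then lay the yellow feeler flat on the floor of the light box, clear of the plate, leaving the sensor at the height it was set to and everything else as it lies.

Things in the scene. Friction and masses are not known exactly. Their poses are not given: they have to be found in the camera images.
- station: Sensor station in the light box (white tray, its floor 10 mm above the bench, walls to 77 mm): steel base plate 195 x 70 x 8 mm, fixed on rubber packers 0 to 6 mm above the box floor. Origin: at the plate's underside, under the sensor; z up, plate top at z = 8. x runs along the plate from its open end (x = -135) to the upright and its other end (x = 60); y across (-35 to 35).
- upright: Aluminium upright on the plate, 50 wide, 8 thick, 62 mm high above the plate, with a foot behind it. Origin: on the plate's top and centre line (station x = 25, y = 0, z = 8 mm), at the foot of the face that looks to the plate's open end: where the blade's tip must come to rest. Axes as the station's. Over 30 N of blade against it counts as ramming.
- sensor: Blue sensor block, 40 x 40 x 36 mm high, on a vertical slide on the upright, over station x, y = -20 to 20. Origin: centre of its underside, the black sensing face; axes as the station's. Gap = height of this origin over the plate's top, 11 to 16 mm at first. It moves only up and down and stays where left, by friction.
- sensor_top (a point): Middle of the sensor's flat top, 36 mm above its face: the place to press. Some 3 N move it down; what is pressed beyond that nips the blade, and stays as nip up to about 6 N when the hand is gone. The face is delicate: 25 N on the blade, or 30 N on the sensor, harms it. The upright behind it ends 62 mm above the plate.
- feeler_yellow: Yellow plastic feeler, the 6 mm one, 45 g, lying flat and loose: a handle 80 long, 22 wide, 18 high and from its front end a blade 70 long, 20 wide, 6 thick; the undersides of handle and blade are one flat face. Origin: on that underside, under the middle of the handle; x points along the blade to its tip, z up.
- feeler_yellow_grip (a point): Centre of the yellow feeler's handle, 9 mm above its underside: the place to grip, across the 22 mm width.
- feeler_yellow_tip (a point): Tip of the yellow blade: middle of its end face, 110 mm ahead of the middle of the handle, 3 mm above its underside.
- feeler_red_grip (a point): Centre of the handle of the red feeler, of the same form but with a 4 mm blade; lying beside the yellow one in any order; not to be disturbed.
- feeler_green_grip (a point): Centre of the handle of the green feeler, of the same form but with an 8 mm blade; not to be disturbed.
- screwdriver: Blue-handled screwdriver, 190 mm long, lying on the floor of the light box; not to be disturbed.
- terminal_mid (a point): Centre of a loose green terminal block, 20 by 42 by 19 mm, lying on the floor of the light box; not to be disturbed.
Mind the look-alikes: they are no part of the job. There is more than one size of the feeler_yellow; the job needs the largest.

How it is judged:
On the way, in this order (a step that is already met when the one before it is completed fails the run):
1. the yellow blade lies flat on the plate under the sensor, within 4 mm of the upright and within 10 mm of the middle, in line with the plate within 7 degrees (x of feeler_yellow_tip in the frame of station above 0.021 m and y of feeler_yellow_tip in the frame of station between -0.01 and 0.01 m and z of feeler_yellow_tip in the frame of station below 0.0135 m and angle between the x axis of feeler_yellow and the x axis of station, either way round below 0.12 rad), for 0.2 s.
2. the sensor, with the hand off it and off the feeler, nips the yellow blade with more than 1 N, the blade still within 7 mm of the upright (contact force between sensor and feeler_yellow above 1 N and contact force between each of the arm, the fingers and sensor below 0.1 N and contact force between the fingers and feeler_yellow below 0.1 N and x of feeler_yellow_tip in the frame of station above 0.018 m), for 0.3 s.
3. the blade is drawn back with drag: its tip 13 to 40 mm from the upright, still pressed by the sensor with more than 0.7 N (x of feeler_yellow_tip in the frame of station between -0.015 and 0.012 m and contact force between each of the arm, the fingers and sensor below 0.1 N and contact force between sensor and feeler_yellow above 0.7 N), for 0.06 s.
At the end, for the whole second after the job is handed in: The sensor's gap is 6 mm within 0.8 mm, and the yellow feeler lies flat and at rest on the floor of the light box (handle centre 9 mm above it within 3.5 mm, tilted less than 4.5 degrees), not on the plate (z of sensor in the frame of station between 0.0132 and 0.0148 m and height (world z) of feeler_yellow_grip between 0.0155 and 0.0225 m and angle between feeler_yellow_grip's own z axis and vertical below 0.08 rad and linear speed of feeler_yellow below 0.02 m/s); the robot touches nothing.
It fails at once if the sensor and the blade are pressed together with more than 25 N (contact force between sensor and feeler_yellow above 25 N).
It fails at once if the hand pushes on the sensor or its station, or the blade on the upright, with more than 30 N (contact force between any of the fingers, the arm and station above 30 N or contact force between upright and feeler_yellow above 30 N).
It fails at once if the red or green feeler, the screwdriver or the terminal block is moved more than 20 mm (distance of any of feeler_red_grip, feeler_green_grip, screwdriver, terminal_mid from where it was at the start of the episode above 0.02 m).
It also fails if it takes over 72 s, if anything falls off the work surface, if the arm or the gripper's body presses on something with over 40 N, if the wrist force passes 120 N, or if a joint passes its speed limit or range.

### The arm

A 6-joint arm with a two-finger parallel gripper is mounted at the origin on the work surface. World frame = base frame: x ahead of the robot, y to its left, z up, the work surface at z = 0. Lengths are in m, angles in rad, forces in N, time in s.
With the tool pointing down it reaches from about 0.35 to 0.775 m from the base axis. Payload 5.5 kg.
Tool frame: the origin (TCP) lies between the finger pads; the fingertips stand env.nose_length ahead of it and the grasp point (between the pads) lies 8 mm behind it (env.nose_length is the distance from the TCP to the fingertips, in m); z points along the fingers, y is the direction in which the jaws open and shut (so a half turn about z gives the same grasp; the last joint's range is limited). The gripper opens to 85 mm and grips with 20 to 120 N. Pads are 22 mm wide; open, the fingers measure 114 mm over their backs; the gripper's body (76 mm by 85 mm) begins 54 mm behind the grasp point. The pads swing forward as they close: fully open they stand 13 mm farther back than shut.
Start: joints at [-1.332, 0.313, 0.046, 1.304, 0, 1.431], TCP at [0.213, -0.534, 0.242] pointing down, gripper open.
Joint ranges: [-2.76, 2.76], [-0.86, 1.69], [-1.03, 1.26], [-2.2, 2.34], [-1.47, 1.5], [-3.14, 3.14]. Speed limits (rad/s): [2.57, 2.57, 3.14, 3.14, 3.14, 3.14].

### API

Orientations are given as a unit quaternion [w, x, y, z].
In Python, from workcell import env gives the robot as it stands. The module is installed in compiled form; this text tells all that it offers.
- The arm moves only by the shell command python3 -m creep 'ROWS' [FORCE]. ROWS is a JSON object of lists of equal length, an entry for each row: "hand": the finger opening in mm, from 0 to 85.4; "delta_pos": the shift along the tool's x, y, z scaled (see below), a list of three; "turn": the turn about the tool's z scaled (see below). In form: {"hand": [hand, ...], "delta_pos": [[dx, dy, dz], ...], "turn": [turn, ...]}. A call has exactly 5 rows; each row shifts and turns the commanded pose from where the row before left it, along the tool's axes as they then stand; what a row does not reach is not made up. The controller multiplies each number of a shift by 0.8 m and each number of a turn by 5 degrees. A row lasts 1/12 s, in which the tool goes at most 41.7 mm and 7.16 degrees, less where a joint would pass 70% of its speed; a pose out of reach is approached as far as the arm can. A call with a number of a shift or a turn outside -1 to 1 is refused whole. A call with a gripper value outside its range is refused whole. The fingers move at their own pace and stop on an object; FORCE is the grip in N (left out, the last holds). Time passes only in rows, so rows that do not move let the fingers close, or fill a call up. It gives the time, the measured TCP pose, the force and the opening at its end, in the units of the state.
- env.get_state(): the state, without advancing time (a new reading comes with each control period).
- env.read_camera(name): name is "side" or "top"; returns a dict with "pixels" (384x512x3 uint8, red, green, blue), "depth" (384x512 float32, m along the optical axis (not along the pixel's ray), 0 where there is no reading), "fx", "fy", "cx", "cy" (pixels), "origin" and "orientation" of the camera in the world. Camera axes: x right, y down, z forward; pixel columns grow to the right and rows downward; lengths in m; the calibration is good to about 2 mm. A picture is of the moment at which its call begins.
- env.hand_in(): hands the job in, once; it reports no verdict.
Trained networks look in the newest picture that a camera, given by its name, has taken for a name from the list of things; names that differ only in an ending like _2 or _b are one class to them, and where a whole thing is asked for, a point or a joint stands for the part that bears it (a point fixed in the world has none). Each returns a list of dicts, best first, with "score" (0 to 1); they miss things now and then, are a little off and sometimes report something else, mostly with a low value. They report only what shows in the picture. A call takes as long as a camera call. They do not tell look-alikes from the thing itself.
- env.find_in(camera, target): "location" ([row, column] in pixels, amid what is visible of it).
- env.pinpoint(camera, target): "location" ([row, column] in pixels: a listed point, or the origin of a listed thing).
The state is a dict: "clock": time; "joint_pos": joint angles; "qvel": joint speeds; "tau": joint torques, N m; "tcp_pos": TCP position; "orientation": TCP orientation; "wrist_force": force on the tool from outside, world axes, zero at the start; "ft_torque": the same for the moment, N m; "finger_gap": finger opening in m.
Only numpy, scipy, OpenCV 4.12 (cv2) and the standard library are available. Lean on these libraries where they do the work, as an engineer would, in place of code of your own. Each camera call takes 0.05 s, during which the arm holds its last target.

## Working session

There is one attempt and no reset: what is moved stays moved. The work goes in short steps, Python scripts to look and compute and a shell command to move; the robot and the scene stay as the last step left them, time stands still between calls to the robot, and variables do not carry over. Pictures are saved under pics/ and viewed, and the job is handed in when it is done.

```bash
mkdir -p pics; ls
cat > h.py <<'E'
import numpy as np, cv2
from scipy.spatial.transform import Rotation as R
from workcell import env
def q2R(q): return R.from_quat([q[1],q[2],q[3],q[0]]).as_matrix()
def cam(n): return env.read_camera(n)
def world(c,u,v,z=None,d=None):
    # u=col v=row
    ray=np.array([(u-c['cx'])/c['fx'],(v-c['cy'])/c['fy'],1.0])
    Rm=q2R(c['orientation']);o=np.array(c['origin'])
    if z is not None:
        w=Rm@ray; t=(z-o[2])/w[2]; return o+t*w
    if d is None: d=c['depth'][int(round(v)),int(round(u))]
    return o+Rm@(ray*d)
def proj(c,p):
    Rm=q2R(c['orientation']);q=Rm.T@(np.array(p)-np.array(c['origin']))
    return np.array([c['fx']*q[0]/q[2]+c['cx'],c['fy']*q[1]/q[2]+c['cy']])
def save(c,name,crop=None,s=1):
    im=c['pixels'][:,:,::-1]
    if crop: im=im[crop[0]:crop[1],crop[2]:crop[3]]
    im=cv2.resize(im,None,fx=s,fy=s,interpolation=cv2.INTER_CUBIC); cv2.imwrite('pics/'+name,im)
E
python3 - <<'E'
from h import *
print(env.get_state(), env.nose_length)
for n in ['top','side']:
    c=cam(n); save(c,n+'0.png',s=1.5)
    print(n,c['origin'],c['orientation'],c['fx'],c['cx'],c['cy'])
    for t in ['station','upright','sensor','sensor_top','feeler_yellow','feeler_yellow_grip','feeler_yellow_tip','feeler_red_grip','feeler_green_grip','screwdriver','terminal_mid']:
        r=env.pinpoint(n,t)
        for k in r[:3]: print(t,np.round(k['location'],1),round(k['score'],2), np.round(world(c,k['location'][1],k['location'][0]),4))
E
```

```text
pics
{'clock': 0.0, 'joint_pos': array([-1.33159868e+00,  3.14013825e-01,  4.49477254e-02,  1.30361004e+00,
       -2.68024025e-05,  1.43121765e+00]), 'qvel': array([-2.62939190e-04, -2.88158119e-04, -6.77913847e-04, -3.91089994e-04,
        2.12216440e-04,  2.30985078e-05]), 'tau': array([-2.08617882e-05, -4.80629468e+01,  2.98530793e+01,  1.95991178e-02,
       -3.57660099e-05,  1.30062936e-06]), 'tcp_pos': array([ 0.21249851, -0.53374296,  0.24138845]), 'orientation': array([-9.38072293e-04,  9.82119166e-01,  1.88257963e-01, -6.01814153e-05]), 'wrist_force': array([-0.34651491,  0.18695933,  0.18065436]), 'ft_torque': array([ 0.01826201,  0.03627287, -0.03158003]), 'finger_gap': 0.0854614906746059} 0.011
top [ 0.37351867 -0.13197254  0.95823524] [ 0.03599226 -0.69766767  0.71444088 -0.03922513] 380.7363725566703 264.90653010597504 191.74775149099656
station [164.8 178.4] 0.84 [0.5361 0.0642 0.0761]
upright [176.5 181.8] 0.79 [0.5104 0.0594 0.0613]
sensor [165.8 179. ] 0.72 [0.5338 0.063  0.0752]
sensor_top [161.7 176.3] 0.91 [0.5439 0.0696 0.074 ]
feeler_yellow [191.2 299.8] 0.96 
[... 1312 characters left out ...]
1779 -0.337   0.0031]
feeler_yellow_grip [226.7 275.9] 0.91 [ 0.4781 -0.2404  0.0266]
feeler_yellow_grip [275.6 155. ] 0.87 [ 0.173  -0.3368  0.0114]
feeler_yellow_grip [303.7 287.7] 0.57 [ 0.4356 -0.4874  0.0126]
feeler_yellow_tip [331.5 315.1] 0.9 [ 0.4701 -0.5598  0.0016]
feeler_yellow_tip [266.2 187.4] 0.88 [ 0.246  -0.3131  0.0038]
feeler_yellow_tip [225.1 312.8] 0.87 [ 0.5782 -0.2408  0.0154]
feeler_red_grip [210.8 256.8] 0.88 [ 0.4476 -0.1578  0.0261]
feeler_green_grip [240.1 294.6] 0.98 [ 0.5067 -0.3073  0.029 ]
feeler_green_grip [229.4 273.5] 0.33 [ 0.4725 -0.2387  0.0178]
screwdriver [204.5 369. ] 0.66 [ 0.7585 -0.1962  0.0247]
terminal_mid [147.5 206. ] 0.56 [0.3643 0.2528 0.0331]
```

View pics/top0.png

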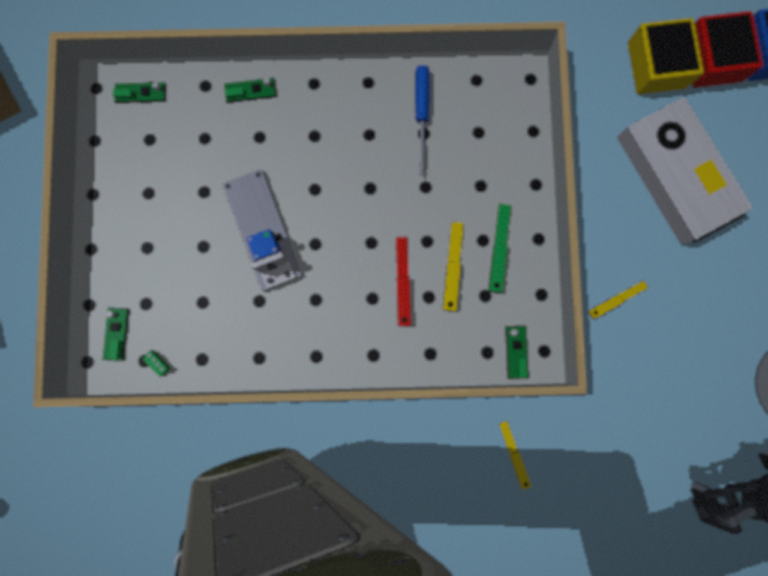

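View pics/side0.png

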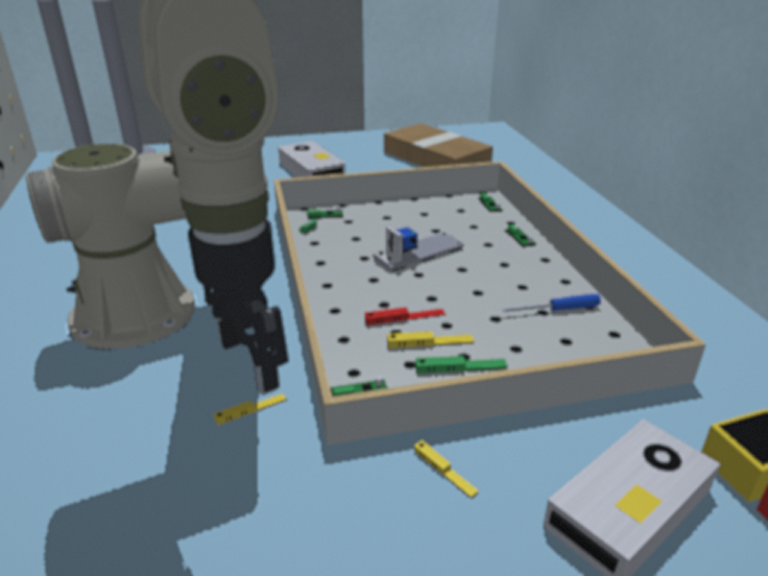

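Candidates for the yellow feeler, in top-image pixels (col,row): in the box (300,178), outside at (412,200), outside at (342,303). The one in the box is the largest and lies beside red and green. I'll check that in a crop and measure it.

```bash
cat >> h.py <<'E'
def cloud(c):
    v,u=np.mgrid[0:384,0:512]; d=c['depth']
    ray=np.stack([(u-c['cx'])/c['fx'],(v-c['cy'])/c['fy'],np.ones_like(d)],-1)*d[...,None]
    P=ray@q2R(c['orientation']).T+np.array(c['origin']); P[d==0]=np.nan
    return P
def ymask(c):
    h=cv2.cvtColor(c['pixels'],cv2.COLOR_RGB2HSV)
    return cv2.inRange(h,(18,110,80),(36,255,255))
E
python3 - <<'E'
from h import *
for n in ['top','side']:
    c=cam(n);P=cloud(c)
    m=ymask(c); k,l,s,ce=cv2.connectedComponentsWithStats(m)
    for i in range(1,k):
        if s[i,4]<30: continue
        X=P[l==i]; X=X[~np.isnan(X[:,0])]
        rect=cv2.minAreaRect(X[:,:2].astype(np.float32)*1000)
        print(n,s[i],np.round(ce[i]),np.round(rect[0],1),np.round(rect[1],1),round(rect[2],1),np.round(np.percentile(X[:,2],[2,10,50,90,98]),4))
    if n=='top':
        save(c,'crop_y.png',(120,230,240,450),3.5)
        cv2.imwrite('pics/crop_s.png',cv2.resize(c['pixels'][100:205,130:220,::-1],None,fx=5.5,fy=5.5,interpolation=cv2.INTER_CUBIC))
        # heights around plate
        print(np.round((P[105:200:5,140:215:5,2]*1000)))
E
```

```text
top [419  12  50  50 791] [437.  37.] [ 858.4 -605. ] [ 99.3 103.5] 5.6 [0.0131 0.0222 0.0575 0.0623 0.064 ]
top [463 107  21  22 261] [473. 118.] [ 641.4 -651.6] [48.2 36.6] 25.1 [0.0483 0.0495 0.0515 0.0536 0.0551]
top [296 148  13  59 500] [302. 178.] [ 508.9 -231.3] [ 24. 149.] 82.8 [0.0103 0.0147 0.026  0.03   0.0314]
top [393 188  38  24 240] [411. 200.] [ 446.1 -505.2] [ 16.8 108.9] 27.1 [0.0008 0.0037 0.012  0.0153 0.0165]
top [334 281  19  45 237] [342. 302.] [ 198.9 -320.1] [106.7  14.3] 16.3 [0.0015 0.0034 0.0111 0.0153 0.0167]
[[ 8.  8. 10.  9. 12. 10. 11. 10. 11. 12. 13.  9. 10. 12. 10.]
 [10. 10. 12. 10. 12. 10. 10. 12.  9.  8. 11.  9.  9.  9. 11.]
 [11. 13. 11.  9. 11. 23. 22. 10. 10. 12. 13.  9. 10. 11. 13.]
 [10. 10. 11. 24. 24. 23. 27. 23. 14.  7. 13. 12.  9. 10. 12.]
 [13. nan 27. 26. 26. 27. 23. 25. 11. 11. 13. 12. 11.  9. 12.]
 [11. 15. 13. 24. 23. 24. 24. 23. 26. 12. 11. 11. 11.  8. 12.]
 [14. 11. 10. 26. 21. 25. 24. 23. 25.  9. 12. 10. 12. 10. 11.]
 [12.  6. 14. 24. 23. 22. 27. 25. 24.  8.  8. 13.  7. 11. 13.]
 [12.  8. 12. 11. 20. 25. 25. 26. 22. 24.  8. 13.  
[... 497 characters left out ...]
. 25. 12. 11.  8.]
 [ 9. 13.  6. 10. 11. 11. 12. 23. 28. 10.  8. 14. 11. 12. 12.]
 [10. 10.  8.  8. 11. 10.  8.  9. 10. 11. 10. 11. 10. 12. 11.]]
side [259 221  56  11 391] [282. 226.] [ 507.9 -235.1] [ 56.7 140.5] 66.1 [0.013  0.0145 0.0211 0.0286 0.0295]
side [143 263  47  19 254] [163. 272.] [ 198.1 -322.8] [107.1  18.1] 18.5 [0.0016 0.0032 0.0098 0.0132 0.0144]
side [ 469  274   43   60 1183] [491. 307.] [ 856.  -604.1] [97.5 90.3] 5.6 [0.0064 0.014  0.0404 0.0603 0.0617]
side [277 294  41  37 347] [295. 311.] [ 445.1 -503.5] [ 21.7 117.2] 23.7 [0.0021 0.0032 0.0093 0.0135 0.0145]
side [411 324  29  24 385] [425. 335.] [ 641.8 -652.3] [48.7 33. ] 25.6 [0.0481 0.049  0.0502 0.0515 0.0523]
```

View pics/crop_y.png

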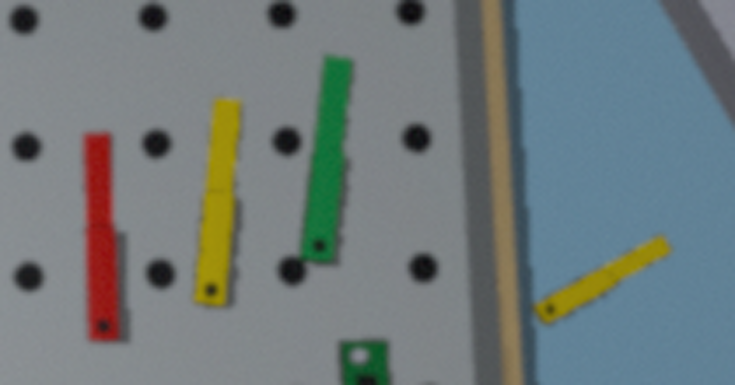

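View pics/crop_s.png

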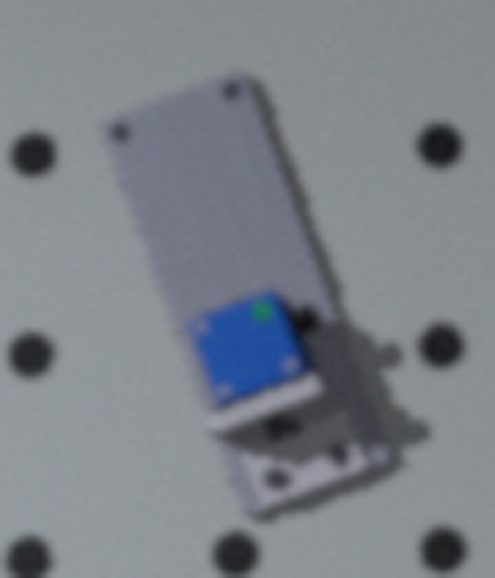

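The crop confirms the large yellow at top px (300,178), between red and green. Its length measures 149 mm against 108 mm for the outside ones. Next I fit the handle and plate precisely.

Run:
```python
from h import *
from scipy import ndimage
for n in ['top','side','top','side']:
    c=cam(n);P=cloud(c)
    fl=P[(P[...,0]>.4)&(P[...,0]<.75)&(P[...,1]>-.1)&(P[...,1]<-.02)][:,2]
    print(n,'floor',np.nanmedian(fl))
    m=ymask(c)>0
    reg=m&(abs(P[...,0]-.51)<.1)&(abs(P[...,1]+.23)<.06)
    v,u=np.nonzero(reg)
    z=P[v,u,2]; 
    # backproject handle top at z=.028, blade at .016
    Q=np.array([world(c,a,b,z=.026) for a,b in zip(u,v)])
    mu=Q[:,:2].mean(0); w,V=np.linalg.eigh(np.cov(Q[:,:2].T)); ax=V[:,1]*np.sign(V[0,1])
    s=(Q[:,:2]-mu)@ax; 
    print(' yellow yaw',np.degrees(np.arctan2(ax[1],ax[0])),'ctr',mu+ax*(np.percentile(s,99.5)+np.percentile(s,.5))/2,'len',s.max()-s.min())
    h=(s<s.min()+.075); print(' handle c',Q[h,:2].mean(0), np.median(z[h]), 'blade z',np.median(z[s>s.max()-.06]))
    reg=(abs(P[...,0]-.58)<.14)&(abs(P[...,1]-.08)<.10)&(P[...,2]>.0185)&(P[...,2]<.031)
    reg=ndimage.binary_opening(reg,iterations=1)
    X=P[reg]
    pl=X[X[:,0]>.58]; print(' plate z',np.median(pl[:,2]))
    A=np.c_[pl[:,:2],np.ones(len(pl))]; print(' tilt',np.linalg.lstsq(A,pl[:,2],rcond=None)[0][:2])
    print(' plate',cv2.minAreaRect(X[:,:2].astype(np.float32)*1000))
    hs=cv2.cvtColor(c['pixels'],cv2.COLOR_RGB2HSV)
    b=(cv2.inRange(hs,(100,120,60),(125,255,255))>0)&(abs(P[...,0]-.54)<.06)&(abs(P[...,1]-.06)<.06)
    B=P[b]; t=B[B[:,2]>np.nanpercentile(B[:,2],60)-.006] if n=='top' else B[B[:,2]>np.nanmax(B[:,2])-.008]
    print(' sensor top', np.median(t,0),cv2.minAreaRect(t[:,:2].astype(np.float32)*1000))
    print(' terms', [ (np.round(k['location']),round(k['score'],2)) for k in env.find_in(n,'terminal_mid')][:5])
```

```text
top floor 0.01071095820232898
 yellow yaw -6.943209926931474 ctr [ 0.50776082 -0.23034001] len 0.14651681771043445
 handle c [ 0.47259823 -0.22609627] 0.028643185725739873 blade z 0.016312831855132937
 plate z 0.02392140703943879
 tilt [ 0.00071995 -0.00281522]
 plate ((578.1820678710938, 88.3974609375), (195.97886657714844, 70.56338500976562), 20.182279586791992)
 sensor top [0.54141956 0.07422217 0.07389884] ((542.26171875, 73.80790710449219), (40.04365158081055, 39.36056137084961), 13.999884605407715)
 terms [(array([241., 104.]), 0.7)]
side floor 0.009584840514910042
 yellow yaw -12.568092274890104 ctr [ 0.50539543 -0.24254231] len 0.14157921842527812
 handle c [ 0.47167033 -0.23445365] 0.02594661595393838 blade z 0.015394090500145174
 plate z 0.022549052743855602
 tilt [-0.00325758  0.00215082]
 plate ((577.9861450195312, 83.82182312011719), (196.6849822998047, 73.8122329711914), 19.946441650390625)
 sensor top [0.54676106 0.06545753 0.07297384] ((545.2659912109375, 70.44935607910156), (28.9162654876709, 42.82851028442383), 9.38780403137207)
 terms [(array([165., 260.]), 0.53), 
[... 490 characters left out ...]
39963150024414, 39.96160125732422), 19.22390365600586)
 terms [(array([240., 103.]), 0.76), (array([186., 266.]), 0.56)]
side floor 0.009479746802397715
 yellow yaw -12.657639989234823 ctr [ 0.50540562 -0.24256186] len 0.1415480018162646
 handle c [ 0.47200311 -0.23444486] 0.025944228250156298 blade z 0.015389528651019058
 plate z 0.02252899127909419
 tilt [-0.0003384   0.00760468]
 plate ((576.7255859375, 83.87528991699219), (197.3316192626953, 75.26980590820312), 19.29291343688965)
 sensor top [0.54701964 0.06605364 0.07260081] ((544.686279296875, 69.98409271240234), (33.50333023071289, 38.23274612426758), 20.81562614440918)
 terms [(array([241., 307.]), 0.47), (array([150., 204.]), 0.43)]
```

Poses agree with the known sizes: plate 195.6 x 70.6 with yaw 20.1°, so station x points at -159.9°. Plate top is z≈0.023, sensor gap about 14 mm, and the handle centre is (0.4735,-0.2267) with yaw -7.3°. Moving to hover.

```bash
python3 -m creep '{"hand":[45,45,45,45,45],"delta_pos":[[0,0,0],[0,0,0],[0,0,0],[0,0,0],[0,0,0]],"turn":[1,1,1,1,1]}' 40
python3 -m creep '{"hand":[45,45,45,45,45],"delta_pos":[[0,0,0],[0.023,-0.035,0],[0.023,-0.035,0],[0.023,-0.035,0],[0.023,-0.035,0.01]],"turn":[0.8,0,0,0,0]}' 
python3 -m creep '{"hand":[45,45,45,45,45],"delta_pos":[[0.023,-0.035,0.01],[0.023,-0.035,0.01],[0.023,-0.035,0.01],[0.023,-0.035,0.01],[0.023,-0.035,0.01]],"turn":[0,0,0,0,0]}' 
python3 -m creep '{"hand":[45,45,45,45,45],"delta_pos":[[0.023,-0.035,0.02],[0.023,-0.035,0.02],[0.023,-0.035,0.02],[0,0,0.02],[0,0,0]],"turn":[0,0,0,0,0]}'
cat >> h.py <<'E'
def st():
    s=env.get_state(); q=q2R(s['orientation']); yaw=np.arctan2(q[1,0],q[0,0])
    print('t',round(s['clock'],2),'tcp',np.round(s['tcp_pos'],4),'yaw',round(np.degrees(yaw),2),'tilt',np.round(np.degrees(np.arccos(-q[2,2])),2),'F',np.round(s['wrist_force'],2),'gap',round(s['finger_gap'],4),'j6',round(np.degrees(s['joint_pos'][5]),1)); return s,q
def go(p,yaw=None):
    s,q=st()
    if yaw is not None:
        cur=np.degrees(np.arctan2(q[1,0],q[0,0])); d=-((yaw-cur+180)%360-180)
        print('turn units',round(d/5,3)); q=R.from_euler('z',yaw,degrees=True).as_matrix()@np.diag([1,-1,-1])
    print('shift units (in tool frame%s)'%(' after turn' if yaw is not None else ''),np.round(q.T@(np.array(p)-s['tcp_pos'])/.8,4))
E
python3 - <<'E'
from h import *
go([.4735,-.2267,.13],-7.3)
c=cam('side');save(c,'side1.png',(150,320,180,380),4)
c=cam('top');save(c,'top1.png',(100,260,220,400),4)
E
```

```text
clock: 2.12
tcp_pos: [0.2126, -0.5343, 0.2423]
orientation: [0.0, 1.0, -0.031, 0.0]
wrist_force: [-0.4, 0.2, -0.2]
finger_gap: 0.045
clock: 2.53
tcp_pos: [0.3008, -0.4323, 0.2356]
orientation: [0.001, 0.998, -0.064, 0.001]
wrist_force: [0.6, 0.1, -0.2]
finger_gap: 0.0449
clock: 2.95
tcp_pos: [0.4098, -0.304, 0.1942]
orientation: [0.0, 0.998, -0.064, 0.0]
wrist_force: [0.5, 0.9, 0.4]
finger_gap: 0.0448
clock: 3.37
tcp_pos: [0.4736, -0.2262, 0.1273]
orientation: [-0.001, 0.998, -0.062, -0.002]
wrist_force: [-0.6, 0.1, -0.4]
finger_gap: 0.0449
t 3.37 tcp [ 0.4736 -0.2262  0.1273] yaw -7.08 tilt 0.29 F [-0.6   0.09 -0.44] gap 0.0449 j6 152.8
turn units 0.044
shift units (in tool frame after turn) [-0.      0.0006 -0.0033]
```

View pics/side1.png

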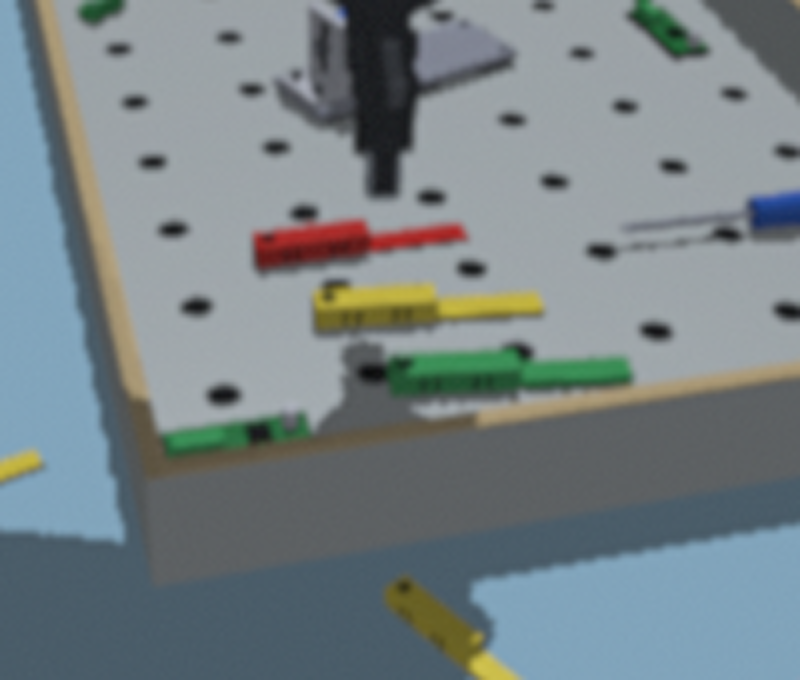

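View pics/top1.png

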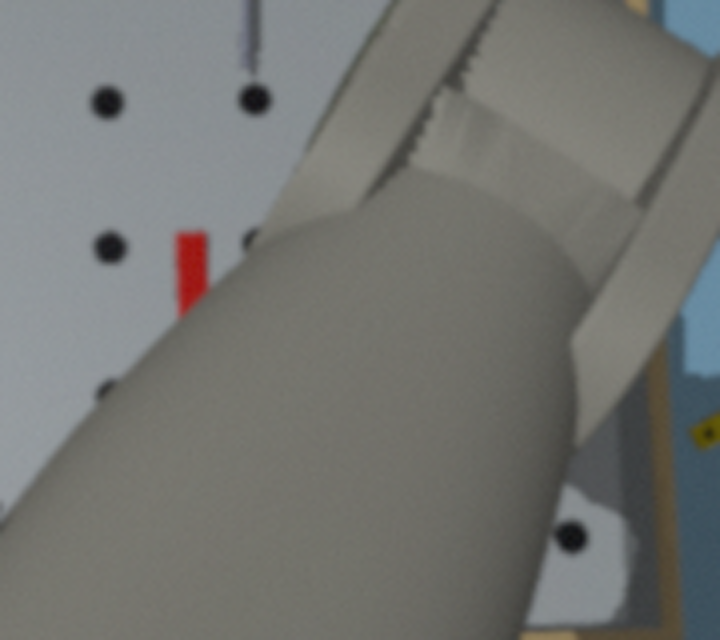

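Side view: the fingers are open and hang above the scene over the yellow handle, which lies at crop px (375,305). Red and green lie either side of it with room. The arm hides the top view. Descending.

```bash
python3 -m creep '{"hand":[45,45,45,45,45],"delta_pos":[[0,0.0006,0.03],[0,0,0.03],[0,0,0.02],[0,0,0.01],[0,0,0]],"turn":[0.04,0,0,0,0]}'
python3 - <<'E'
from h import *
go([.4735,-.2267,.0235],-7.3)
c=cam('side');save(c,'side2.png',(190,270,220,350),6)
P=cloud(c); print(np.round(P[205:250:3,262:300:3,2]*1000))
E
```

```text
clock: 3.88
tcp_pos: [0.4732, -0.2302, 0.0577]
orientation: [-0.0, 0.998, -0.066, -0.001]
wrist_force: [-0.4, -0.1, -0.2]
finger_gap: 0.045
t 3.88 tcp [ 0.4732 -0.2302  0.0577] yaw -7.61 tilt 0.1 F [-0.44 -0.1  -0.16] gap 0.045 j6 152.9
turn units -0.062
shift units (in tool frame after turn) [-0.0002 -0.0043  0.0427]
[[  8.   8.  71. 108. 130. 129. 129.  11.  11.   9.   9.  11.  12.]
 [ 27.  27.  62. 103. 120. 117. 117.  10.  14.  14.  16.  15.   9.]
 [ 25.  24.  54.  94. 105. 105. 103.  13.  11.   9.  10.  13.  10.]
 [ 12.  12.  11.  79.  96.  96.  96.  10.   8.  10.   9.   7.   9.]
 [ 11.   6.   8.  72.  76.  75.  11.  10.   9.  11.   6.   9.   9.]
 [ 10.  11.  11.  63.  67.  67.   9.   9.   9.  11.   8.  10.   9.]
 [ 29.  25.  28.  53.  59.  57.  26.  29.  29.   8.   9.  10.  10.]
 [ 27.  28.  26.  27.  28.  26.  24.  25.  26.  26.  14.  17.  16.]
 [ 21.  21.  21.  19.  19.  16.  16.  16.  17.  15.  14.  12.  12.]
 [ 10.   9.  10.   9.   9.  10.  10.  10.  12.  11.   9.  13.  12.]
 [  8.   9.  11.  11.   9.   9.   9.  10.   9.  11.  10.  11.   9.]
 [ 12.   9.   9.   9.   8.   8.  10.   9.  28.  29.  26.  27.  27.]
 [ 10.  10.  12.  10.  10.  28.  28.  28.  29.  29.  26.  28.  28.]
 [ nan  10.  10.  10.  10.  20.  23.  25.  23.  23.  25.  23.  23.]
 [  9.   9.  11.  10.  11.  11.  19.  14.  17.  16.  19.  14.  14.]]
```

View pics/side2.png

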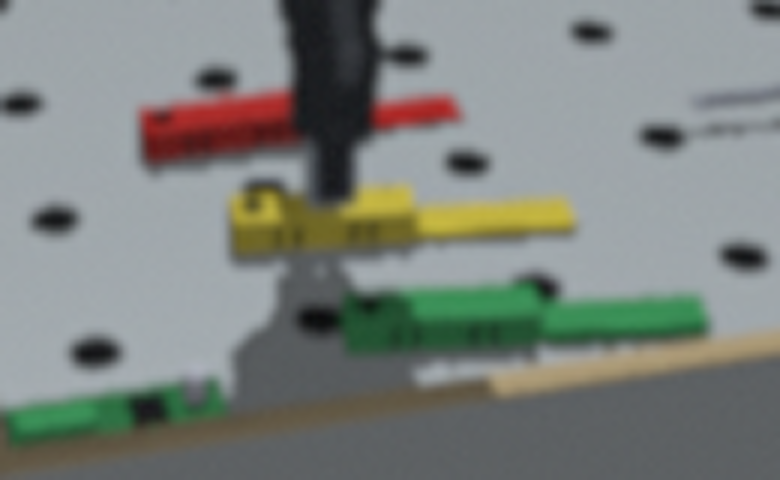

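```bash
python3 -m creep '{"hand":[45,45,45,45,45],"delta_pos":[[0,0,0],[0,0,0],[0,0,0],[0,0,0],[0,0,0]],"turn":[0,0,0,0,0]}'
python3 - <<'E'
from h import *
go([.4735,-.2267,.0235],-7.3)
E
```

```text
clock: 4.35
tcp_pos: [0.4746, -0.2297, 0.0589]
orientation: [0.0, 0.998, -0.065, 0.0]
wrist_force: [-0.9, 0.6, 0.3]
finger_gap: 0.0451
t 4.35 tcp [ 0.4746 -0.2297  0.0589] yaw -7.49 tilt 0.07 F [-0.88  0.64  0.33] gap 0.0451 j6 152.9
turn units -0.038
shift units (in tool frame after turn) [-0.0019 -0.0036  0.0443]
```

```bash
python3 -m creep '{"hand":[45,45,45,45,45],"delta_pos":[[-0.001,-0.003,0],[0,0,0.018],[0,0,0.015],[0,0,0.009],[0,0,0]],"turn":[-0.03,0,0,0,0]}'
python3 -m creep '{"hand":[15,15,15,15,15],"delta_pos":[[0,0,0],[0,0,0],[0,0,0],[0,0,0],[0,0,0]],"turn":[0,0,0,0,0]}' 40
python3 -m creep '{"hand":[15,15,15,15,15],"delta_pos":[[0,0,0],[0,0,0],[0,0,0],[0,0,0],[0,0,0]],"turn":[0,0,0,0,0]}' 40
python3 - <<'E'
from h import *
go([.4735,-.2267,.0235],-7.3)
c=cam('side');save(c,'side3.png',(190,270,220,350),6)
E
```

```text
clock: 4.77
tcp_pos: [0.4727, -0.2261, 0.0232]
orientation: [-0.001, 0.998, -0.064, -0.001]
wrist_force: [-0.2, 0.2, 0.3]
finger_gap: 0.0449
clock: 5.18
tcp_pos: [0.4742, -0.2273, 0.0253]
orientation: [0.0, 0.998, -0.064, 0.001]
wrist_force: [0.2, 0.2, 1.2]
finger_gap: 0.021
clock: 5.6
tcp_pos: [0.4742, -0.2273, 0.0253]
orientation: [0.0, 0.998, -0.064, 0.001]
wrist_force: [-0.1, 0.3, 5.5]
finger_gap: 0.0211
t 5.6 tcp [ 0.4742 -0.2273  0.0253] yaw -7.35 tilt 0.07 F [-0.13  0.27  5.5 ] gap 0.0211 j6 153.0
turn units -0.01
shift units (in tool frame after turn) [-0.001  -0.0007  0.0022]
```

View pics/side3.png

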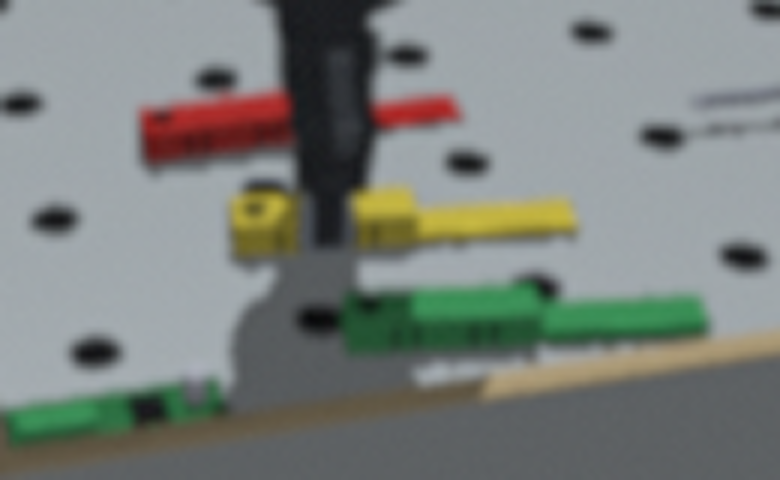

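Grip took: the near finger lies on the handle at crop px (325,215) and the opening is 21 mm. But 5.5 N upward says the fingertips touch the floor. I'll regrip 3 mm higher so the tips clear the plate later.

```bash
python3 -m creep '{"hand":[32,32,32,32,32],"delta_pos":[[0,0,0],[0,0,0],[0,0,-0.002],[0,0,-0.002],[0,0,0]],"turn":[0,0,0,0,0]}' 40
python3 -m creep '{"hand":[15,15,15,15,15],"delta_pos":[[0,0,0],[0,0,0],[0,0,0],[0,0,0],[0,0,0]],"turn":[0,0,0,0,0]}' 40
python3 -m creep '{"hand":[15,15,15,15,15],"delta_pos":[[0,0,0],[0,0,0],[0,0,0],[0,0,0],[0,0,0]],"turn":[0,0,0,0,0]}' 40
python3 -m creep '{"hand":[15,15,15,15,15],"delta_pos":[[0,0,-0.01],[0,0,-0.02],[0,0,-0.03],[0,0,-0.04],[0,0,-0.04]],"turn":[0,0,0,0,0]}' 40
python3 - <<'E'
from h import *
st()
c=cam('side');save(c,'side4.png',(130,270,200,380),4)
E
```

```text
clock: 6.07
tcp_pos: [0.4738, -0.2271, 0.028]
orientation: [0.0, 0.998, -0.064, 0.0]
wrist_force: [-0.9, 0.3, 0.0]
finger_gap: 0.0319
clock: 6.48
tcp_pos: [0.474, -0.2272, 0.0281]
orientation: [0.0, 0.998, -0.064, 0.0]
wrist_force: [-0.8, -0.3, 2.9]
finger_gap: 0.0208
clock: 6.9
tcp_pos: [0.474, -0.2272, 0.0281]
orientation: [0.0, 0.998, -0.064, 0.0]
wrist_force: [0.6, -0.1, 4.5]
finger_gap: 0.0211
clock: 7.32
tcp_pos: [0.4724, -0.2261, 0.1401]
orientation: [-0.001, 0.998, -0.064, -0.002]
wrist_force: [0.3, -0.2, -0.8]
finger_gap: 0.0208
t 7.32 tcp [ 0.4724 -0.2261  0.1401] yaw -7.35 tilt 0.21 F [ 0.31 -0.23 -0.85] gap 0.0208 j6 153.0
```

View pics/side4.png

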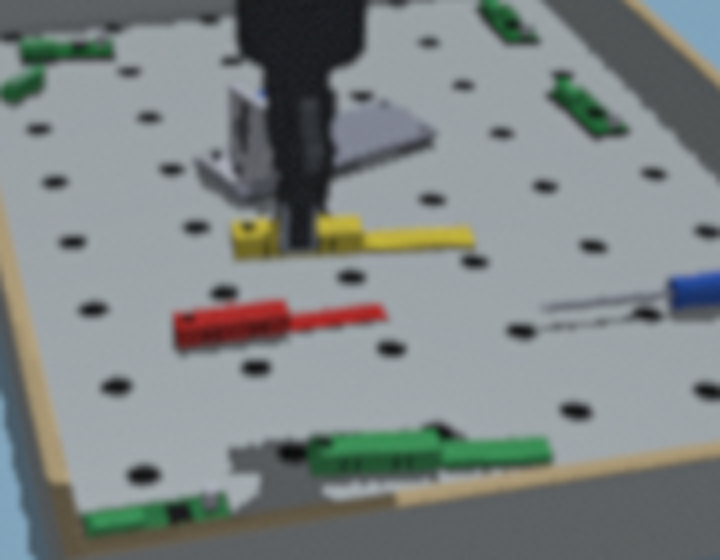

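Lifted and level: the handle is at crop px (300,238), with red and green still in place. Turning about -207.5° so the blade points at the upright.

```bash
python3 -m creep '{"hand":[15,15,15,15,15],"delta_pos":[[0,0,0],[0,0,0],[0,0,0],[0,0,0],[0,0,0]],"turn":[-0.5,-1,-1,-1,-1]}' 40 | tail -2
python3 -m creep '{"hand":[15,15,15,15,15],"delta_pos":[[0,0,0],[0,0,0],[0,0,0],[0,0,0],[0,0,0]],"turn":[-1,-1,-1,-1,-1]}' 40 | tail -2
python3 -m creep '{"hand":[15,15,15,15,15],"delta_pos":[[0,0,0],[0,0,0],[0,0,0],[0,0,0],[0,0,0]],"turn":[-1,-1,-1,-1,-1]}' 40 | tail -2
python3 -m creep '{"hand":[15,15,15,15,15],"delta_pos":[[0,0,0],[0,0,0],[0,0,0],[0,0,0],[0,0,0]],"turn":[-1,-1,-1,-1,-1]}' 40 | tail -2
python3 -m creep '{"hand":[15,15,15,15,15],"delta_pos":[[0,0,0],[0,0,0],[0,0,0],[0,0,0],[0,0,0]],"turn":[-1,-1,-1,-1,-1]}' 40 | tail -2
python3 -m creep '{"hand":[15,15,15,15,15],"delta_pos":[[0,0,0],[0,0,0],[0,0,0],[0,0,0],[0,0,0]],"turn":[-1,-1,-1,-1,-1]}' 40 | tail -2
python3 -m creep '{"hand":[15,15,15,15,15],"delta_pos":[[0,0,0],[0,0,0],[0,0,0],[0,0,0],[0,0,0]],"turn":[-1,-1,-1,-1,-1]}' 40 | tail -2
python3 -m creep '{"hand":[15,15,15,15,15],"delta_pos":[[0,0,0],[0,0,0],[0,0,0],[0,0,0],[0,0,0]],"turn":[-1,-1,-1,-1,-1]}' 40 | tail -2
python3 -m creep '{"hand":[15,15,15,15,15],"delta_pos":[[0,0,0],[0,0,0],[0,0,0],[0,0,0],[0,0,0]],"turn":[-1,-1,0,0,0]}' 40
python3 - <<'E'
from h import *
go([.674,.1226,.12],200.1)
c=cam('side');save(c,'side5.png',(100,270,180,380),4)
E
```

```text
wrist_force: [-0.4, 0.5, -0.8]
finger_gap: 0.021
wrist_force: [0.2, 0.9, -0.2]
finger_gap: 0.021
wrist_force: [-0.2, 0.6, -0.6]
finger_gap: 0.021
wrist_force: [1.2, 0.6, -0.2]
finger_gap: 0.0209
wrist_force: [-0.5, -0.6, -0.8]
finger_gap: 0.0205
wrist_force: [-1.2, 0.5, -0.6]
finger_gap: 0.0211
wrist_force: [0.0, -0.7, -1.1]
finger_gap: 0.021
wrist_force: [0.1, -0.4, -0.7]
finger_gap: 0.0208
clock: 11.12
tcp_pos: [0.4736, -0.2269, 0.1397]
orientation: [-0.0, -0.174, 0.985, 0.0]
wrist_force: [-0.1, -0.1, -1.4]
finger_gap: 0.0208
t 11.12 tcp [ 0.4736 -0.2269  0.1397] yaw -159.97 tilt 0.03 F [-0.09 -0.08 -1.35] gap 0.0208 j6 -54.4
turn units -0.014
shift units (in tool frame after turn) [-0.3854  0.3241  0.0246]
```

View pics/side5.png

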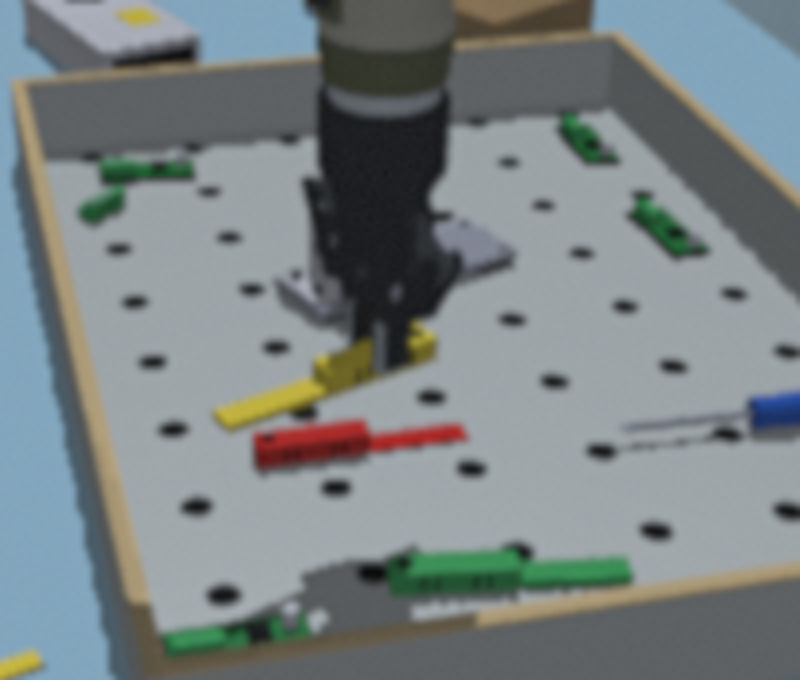

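```bash
python3 -m creep '{"hand":[15,15,15,15,15],"delta_pos":[[-0.02,0.017,0],[-0.03,0.025,0],[-0.03,0.025,0],[-0.03,0.025,0],[-0.03,0.025,0]],"turn":[0,0,0,0,0]}' 40 | tail -2
python3 -m creep '{"hand":[15,15,15,15,15],"delta_pos":[[-0.03,0.025,0],[-0.03,0.025,0],[-0.03,0.025,0],[-0.03,0.025,0],[-0.03,0.025,0]],"turn":[0,0,0,0,0]}' 40 | tail -2
python3 -m creep '{"hand":[15,15,15,15,15],"delta_pos":[[-0.03,0.025,0],[-0.03,0.025,0],[-0.025,0.022,0.005],[-0.01,0.01,0.01],[0,0,0.009]],"turn":[0,0,0,0,0]}' 40
python3 -m creep '{"hand":[15,15,15,15,15],"delta_pos":[[0,0,0],[0,0,0],[0,0,0],[0,0,0],[0,0,0]],"turn":[0,0,0,0,0]}' 40
python3 - <<'E'
from h import *
go([.674,.1226,.06],200.1)
c=cam('side');save(c,'side6.png',(110,210,200,350),5)
c=cam('top');save(c,'top6.png',(90,230,110,280),4)
E
```

```text
wrist_force: [0.7, -0.8, -0.8]
finger_gap: 0.0208
wrist_force: [1.0, -0.3, -0.7]
finger_gap: 0.0209
clock: 12.42
tcp_pos: [0.6743, 0.125, 0.1197]
orientation: [0.0, -0.176, 0.984, 0.0]
wrist_force: [0.6, -0.0, -1.0]
finger_gap: 0.0206
clock: 12.83
tcp_pos: [0.6737, 0.1213, 0.1214]
orientation: [0.0, -0.174, 0.985, -0.0]
wrist_force: [0.4, -0.0, -0.0]
finger_gap: 0.0209
t 12.83 tcp [0.6737 0.1213 0.1214] yaw -159.94 tilt 0.05 F [ 0.43 -0.01 -0.03] gap 0.0209 j6 -16.6
turn units -0.007
shift units (in tool frame after turn) [-0.0009  0.0014  0.0768]
```

View pics/side6.png

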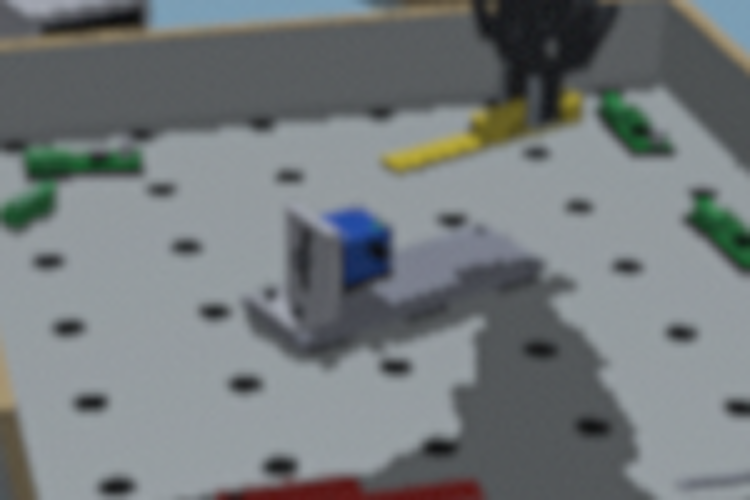

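View pics/top6.png

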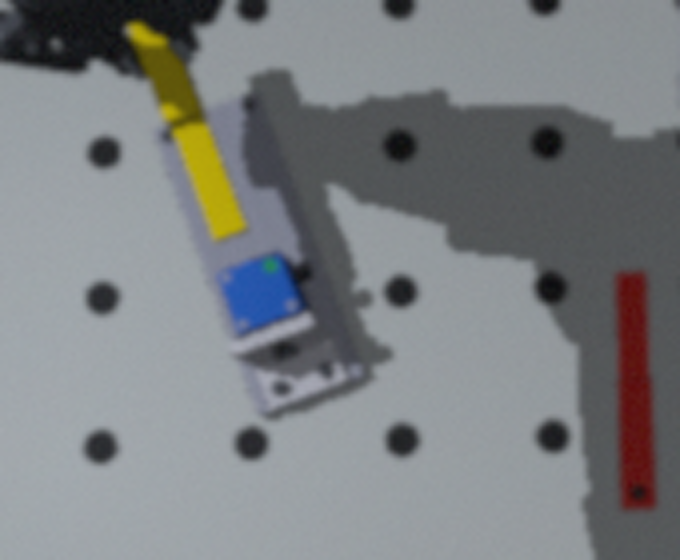

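Side and top views both show the blade hanging beyond the sensor, in line with the plate: tip at top crop px (228,235), sensor at (262,290). Lowering to just above the plate.

```bash
python3 -m creep '{"hand":[15,15,15,15,15],"delta_pos":[[-0.001,0.001,0.02],[0,0,0.025],[0,0,0.025],[0,0,0.018],[0,0,0]],"turn":[0,0,0,0,0]}' 40
python3 -m creep '{"hand":[15,15,15,15,15],"delta_pos":[[0,0,0],[0,0,0],[0,0,0],[0,0,0],[0,0,0]],"turn":[0,0,0,0,0]}' 40
cat >> h.py <<'E'
O=np.array([.5425,.0745]); ex=-np.array([np.cos(np.radians(20.1)),np.sin(np.radians(20.1))]); ey=np.array([-ex[1],ex[0]])
def stx(p): d=np.array(p)[...,:2]-O; return np.stack([d@ex,d@ey],-1)
def blade(c,zt):
    P=cloud(c); m=(ymask(c)>0)&(abs(P[...,0]-.62)<.16)&(abs(P[...,1]-.08)<.14)
    v,u=np.nonzero(m); Q=np.array([world(c,a,b,z=zt)[:2] for a,b in zip(u,v)]); S=stx(Q)
    b=S[:,0]>S[:,0].max()-.055
    x=S[:,0].max()
    # edge midline
    xs=[];ys=[]
    for lo in np.arange(x-.05,x-.004,.004):
        k=(S[:,0]>=lo)&(S[:,0]<lo+.004)
        if k.sum()>3: xs.append(lo+.002); ys.append((S[k,1].min()+S[k,1].max())/2)
    f=np.polyfit(xs,ys,1); print('blade tip x',round(x*1000,1),'tip y',round(np.polyval(f,x)*1000,1),'ang',round(np.degrees(np.arctan(f[0])),1))
    z=P[v,u,2]; h=S[:,0]<S[:,0].max()-.05
    return S,P[v,u]
E
python3 - <<'E'
from h import *
go([.674,.1226,.0411],200.1)
c=cam('side');save(c,'side7.png',(110,210,200,350),5)
c=cam('top');save(c,'top7.png',(90,230,110,280),4)
S,P=blade(c,.038)
print(np.round(np.median(P[S[:,0]>S[:,0].max()-.02][:,2]),4),np.round(np.median(P[(S[:,0]<S[:,0].max()-.045)&(S[:,0]>S[:,0].max()-.065)][:,2]),4))
E
```

```text
clock: 13.35
tcp_pos: [0.6716, 0.123, 0.0467]
orientation: [-0.003, -0.175, 0.985, 0.0]
wrist_force: [-0.1, 0.0, -0.7]
finger_gap: 0.0209
clock: 13.77
tcp_pos: [0.6749, 0.1235, 0.0515]
orientation: [0.001, -0.175, 0.985, -0.0]
wrist_force: [0.2, 1.4, -1.1]
finger_gap: 0.0209
t 13.77 tcp [0.6749 0.1235 0.0515] yaw -159.85 tilt 0.12 F [ 0.25  1.36 -1.09] gap 0.0209 j6 -16.5
turn units 0.011
shift units (in tool frame after turn) [ 0.0014 -0.0007  0.013 ]
blade tip x -30.6 tip y 1.2 ang 0.2
0.0392 0.0396
```

View pics/side7.png

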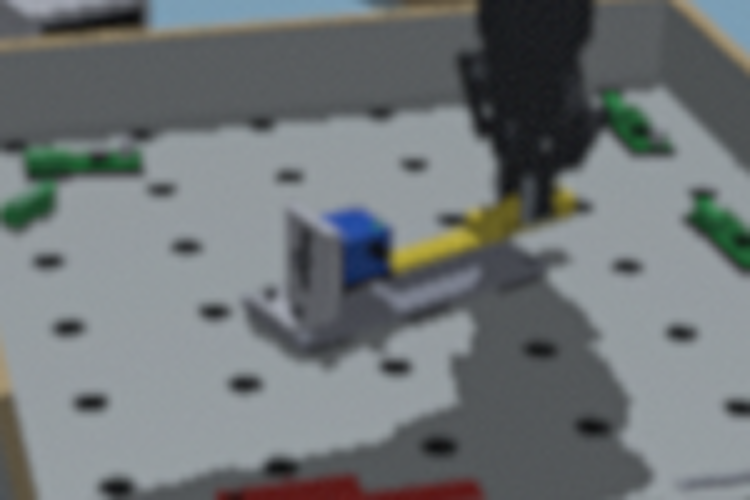

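View pics/top7.png

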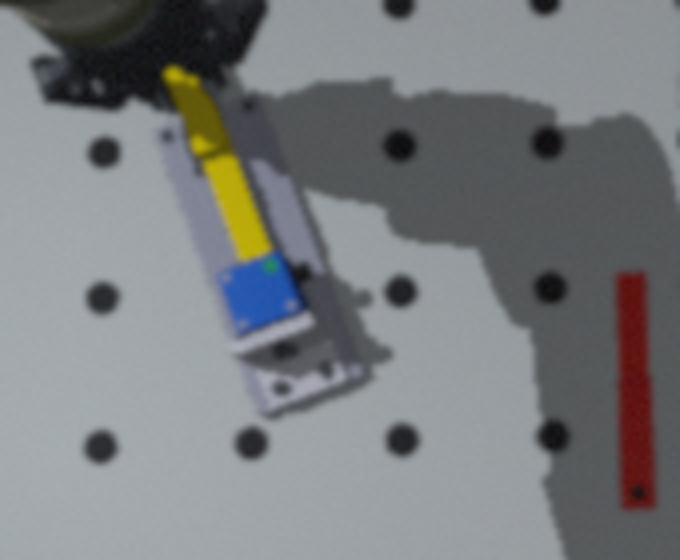

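```bash
python3 -m creep '{"hand":[15,15,15,15,15],"delta_pos":[[0.001,-0.001,0.005],[0,0,0.004],[0,0,0.001],[0,0,0],[0,0,0]],"turn":[0,0,0,0,0]}' 40
python3 -m creep '{"hand":[15,15,15,15,15],"delta_pos":[[0,0,0.001],[0,0,0],[0,0,0],[0,0,0],[0,0,0]],"turn":[0,0,0,0,0]}' 40
python3 -m creep '{"hand":[15,15,15,15,15],"delta_pos":[[0,0,0.001],[0,0,0],[0,0,0],[0,0,0],[0,0,0]],"turn":[0,0,0,0,0]}' 40
python3 - <<'E'
from h import *
st()
c=cam('top')
S,P=blade(c,.030)
print(np.round(np.median(P[S[:,0]>S[:,0].max()-.02][:,2]),4),np.round(np.median(P[(S[:,0]<S[:,0].max()-.045)&(S[:,0]>S[:,0].max()-.065)][:,2]),4))
E
```

```text
clock: 14.28
tcp_pos: [0.6734, 0.1224, 0.0419]
orientation: [-0.0, -0.175, 0.985, -0.0]
wrist_force: [-0.0, -0.7, -1.2]
finger_gap: 0.0208
clock: 14.7
tcp_pos: [0.6737, 0.1224, 0.0415]
orientation: [0.0, -0.175, 0.985, -0.0]
wrist_force: [0.3, -0.4, -1.2]
finger_gap: 0.0211
clock: 15.12
tcp_pos: [0.6737, 0.1224, 0.0413]
orientation: [0.0, -0.175, 0.985, -0.0]
wrist_force: [-1.0, -0.0, 5.2]
finger_gap: 0.0207
t 15.12 tcp [0.6737 0.1224 0.0413] yaw -159.84 tilt 0.03 F [-0.98 -0.05  5.24] gap 0.0207 j6 -16.6
blade tip x -32.8 tip y 1.7 ang 0.0
0.0304 0.0298
```

Contact: +5 N upward and the blade top reads about 29.5 mm, as it should on the plate. Sliding in.

```bash
python3 -m creep '{"hand":[15,15,15,15,15],"delta_pos":[[0.004,0,-0.0004],[0.008,0,0],[0.008,0,0],[0.008,0,0],[0.006,0,0]],"turn":[0,0,0,0,0]}' 40
python3 -m creep '{"hand":[15,15,15,15,15],"delta_pos":[[0.006,0,0],[0.006,0,0],[0.006,0,0],[0.004,0,0],[0,0,0]],"turn":[0,0,0,0,0]}' 40
python3 -m creep '{"hand":[15,15,15,15,15],"delta_pos":[[0,0,0],[0,0,0],[0,0,0],[0,0,0],[0,0,0]],"turn":[0,0,0,0,0]}' 40
python3 - <<'E'
from h import *
s,q=st(); print('tcp station',stx(s['tcp_pos'])*1000, 'F tool',q.T@s['wrist_force'])
c=cam('top');save(c,'top8.png',(90,230,110,280),4)
S,P=blade(c,.029)
c=cam('side');save(c,'side8.png',(110,210,200,350),5)
E
```

```text
clock: 15.58
tcp_pos: [0.6478, 0.1128, 0.0413]
orientation: [0.0, -0.175, 0.985, -0.0]
wrist_force: [2.3, 0.2, 3.5]
finger_gap: 0.0206
clock: 16.0
tcp_pos: [0.6309, 0.1067, 0.0413]
orientation: [-0.0, -0.175, 0.985, -0.0]
wrist_force: [0.6, -0.3, 6.4]
finger_gap: 0.021
clock: 16.42
tcp_pos: [0.6309, 0.1067, 0.0414]
orientation: [-0.001, -0.175, 0.985, -0.0]
wrist_force: [0.1, -0.5, 8.4]
finger_gap: 0.0205
t 16.42 tcp [0.6309 0.1067 0.0414] yaw -159.85 tilt 0.07 F [ 0.09 -0.55  8.42] gap 0.0205 j6 -17.7
tcp station [-94.11068662   0.19446794] F tool [ 0.11468206 -0.548857   -8.4208326 ]
blade tip x -33.1 tip y 1.6 ang 3.7
```

View pics/top8.png

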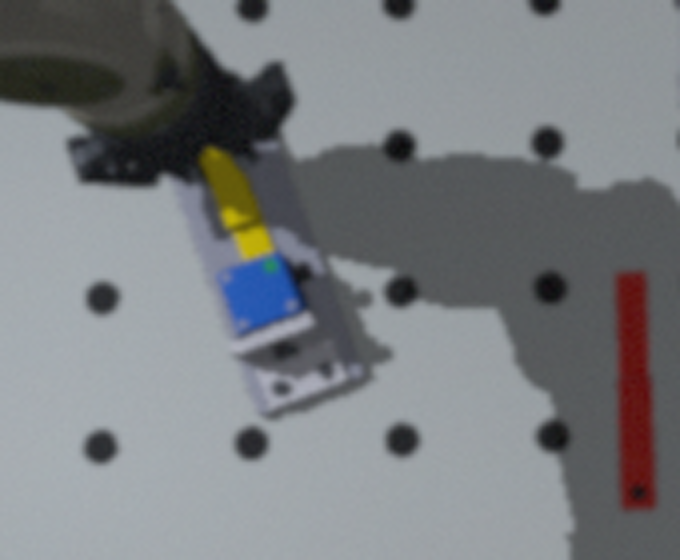

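View pics/side8.png

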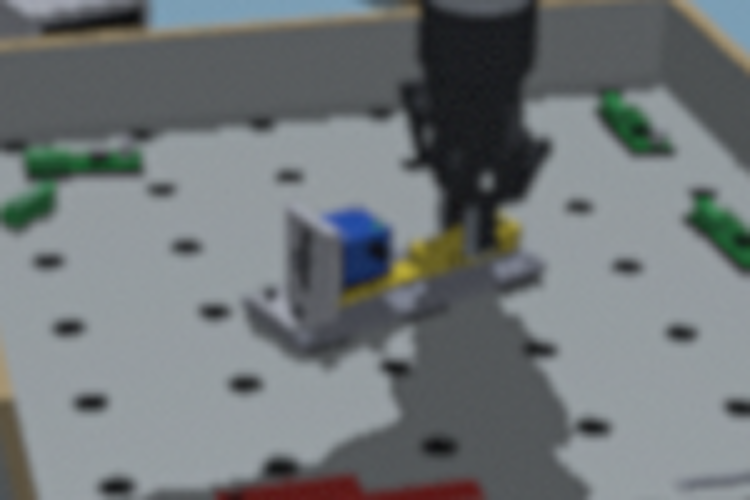

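The blade is under the sensor: the side crop shows yellow emerging beneath it at px (350,295). About 9 mm remain. I'll ease the downforce and creep.

```bash
python3 -m creep '{"hand":[15,15,15,15,15],"delta_pos":[[0,0,-0.0008],[0.002,0,0],[0.002,0,0],[0.002,0,0],[0,0,0]],"turn":[0,0,0,0,0]}' 40
python3 -m creep '{"hand":[15,15,15,15,15],"delta_pos":[[0.001,0,0],[0.0005,0,0],[0,0,0],[0,0,0],[0,0,0]],"turn":[0,0,0,0,0]}' 40
python3 - <<'E'
from h import *
s,q=st(); print('tcp station',stx(s['tcp_pos'])*1000, 'F tool',q.T@s['wrist_force'])
E
```

```text
clock: 16.93
tcp_pos: [0.6264, 0.1052, 0.0414]
orientation: [-0.0, -0.175, 0.985, -0.0]
wrist_force: [0.6, -0.0, 2.6]
finger_gap: 0.021
clock: 17.35
tcp_pos: [0.6255, 0.1048, 0.0414]
orientation: [-0.0, -0.175, 0.985, -0.0]
wrist_force: [0.9, -0.0, 1.5]
finger_gap: 0.0208
t 17.35 tcp [0.6255 0.1048 0.0414] yaw -159.85 tilt 0.06 F [ 0.93 -0.01  1.54] gap 0.0208 j6 -17.9
tcp station [-8.83563515e+01  4.70035746e-02] F tool [-0.86891163 -0.33503959 -1.53999792]
```

```bash
python3 -m creep '{"hand":[15,15,15,15,15],"delta_pos":[[0.001,0,0],[0,0,0],[0,0,0],[0,0,0],[0,0,0]],"turn":[0,0,0,0,0]}' 40 | grep -E "tcp|force"
python3 -m creep '{"hand":[15,15,15,15,15],"delta_pos":[[0.001,0,0],[0,0,0],[0,0,0],[0,0,0],[0,0,0]],"turn":[0,0,0,0,0]}' 40| grep -E "tcp|force"
python3 - <<'E'
from h import *
s,q=st(); print('tcp station',stx(s['tcp_pos'])*1000, 'F tool',q.T@s['wrist_force'])
E
```

```text
tcp_pos: [0.6248, 0.1046, 0.0414]
wrist_force: [0.6, -0.7, -0.8]
tcp_pos: [0.6242, 0.1043, 0.0415]
wrist_force: [0.4, -0.2, -0.8]
t 18.18 tcp [0.6242 0.1043 0.0415] yaw -159.85 tilt 0.02 F [ 0.44 -0.19 -0.83] gap 0.0206 j6 -17.9
tcp station [-87.01125321   0.11117167] F tool [-0.34414344 -0.33381448  0.82586718]
```

```bash
python3 -m creep '{"hand":[15,15,15,15,15],"delta_pos":[[0.001,0,0.0004],[0,0,0],[0,0,0],[0,0,0],[0,0,0]],"turn":[0,0,0,0,0]}' 40 | grep -E "tcp|force"
python3 -m creep '{"hand":[15,15,15,15,15],"delta_pos":[[0.001,0,0],[0,0,0],[0,0,0],[0,0,0],[0,0,0]],"turn":[0,0,0,0,0]}' 40| grep -E "tcp|force"
python3 - <<'E'
from h import *
s,q=st(); print('tcp station',stx(s['tcp_pos'])*1000, 'F tool',q.T@s['wrist_force'])
E
```

```text
tcp_pos: [0.6241, 0.1042, 0.0415]
wrist_force: [2.3, 2.1, -1.1]
tcp_pos: [0.6241, 0.1041, 0.0418]
wrist_force: [4.4, 1.6, -0.2]
t 19.02 tcp [0.6241 0.1041 0.0418] yaw -159.84 tilt 0.14 F [ 4.35  1.58 -0.2 ] gap 0.0209 j6 -18.0
tcp station [-86.79285387   0.29494986] F tool [-4.62790134 -0.01955518  0.21243371]
```

The tip has met the upright: 4.6 N axial and stalled. I'll ease back a hair, press flat, then release and rise.

```bash
python3 -m creep '{"hand":[15,15,15,15,15],"delta_pos":[[-0.001,0,0.0006],[0,0,0],[0,0,0],[0,0,0],[0,0,0]],"turn":[0,0,0,0,0]}' 40 | grep -E "tcp|force"
python3 -m creep '{"hand":[32,32,32,32,32],"delta_pos":[[0,0,0],[0,0,0],[0,0,0],[0,0,0],[0,0,0]],"turn":[0,0,0,0,0]}' 40| grep -E "tcp|force|gap"
python3 -m creep '{"hand":[32,32,32,32,32],"delta_pos":[[0,0,-0.01],[0,0,-0.02],[0,0,-0.04],[0,0,-0.04],[0,0,-0.03]],"turn":[0,0,0,0,0]}' 40
python3 - <<'E'
from h import *
go([.5425,.0745,.17],200.1)
c=cam('top');save(c,'top9.png',(90,230,110,280),4)
c=cam('side');save(c,'side9.png',(110,210,200,350),5)
print([ (k['location'],k['score']) for k in env.pinpoint('side','feeler_yellow_tip')][:3])
E
```

```text
tcp_pos: [0.6241, 0.1041, 0.0413]
wrist_force: [3.3, 2.6, 4.1]
tcp_pos: [0.6229, 0.1039, 0.0402]
wrist_force: [0.5, 0.3, 0.9]
finger_gap: 0.0321
clock: 20.27
tcp_pos: [0.6241, 0.1041, 0.1559]
orientation: [0.001, -0.175, 0.985, -0.0]
wrist_force: [0.6, -0.5, -0.4]
finger_gap: 0.032
t 20.27 tcp [0.6241 0.1041 0.1559] yaw -159.85 tilt 0.11 F [ 0.62 -0.52 -0.38] gap 0.032 j6 -17.9
turn units 0.011
shift units (in tool frame after turn) [ 0.1085  0.0003 -0.0176]
[([328.5, 314.5], 0.82), ([264.0, 189.6], 0.71), ([169.2, 263.3], 0.46)]
```

View pics/side9.png

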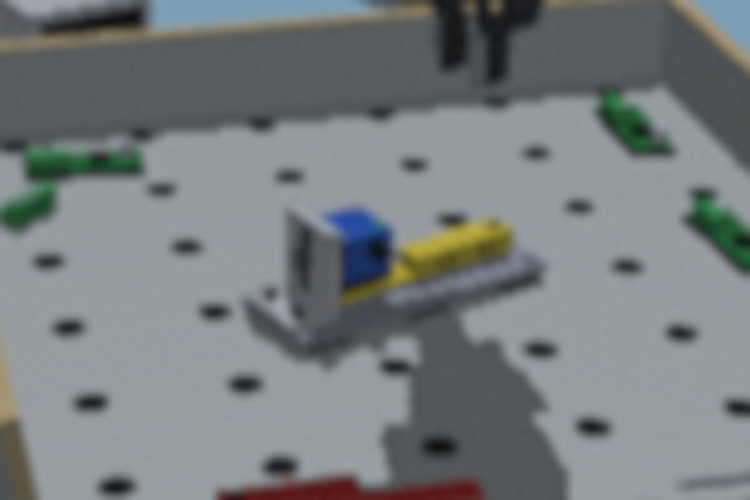

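View pics/top9.png

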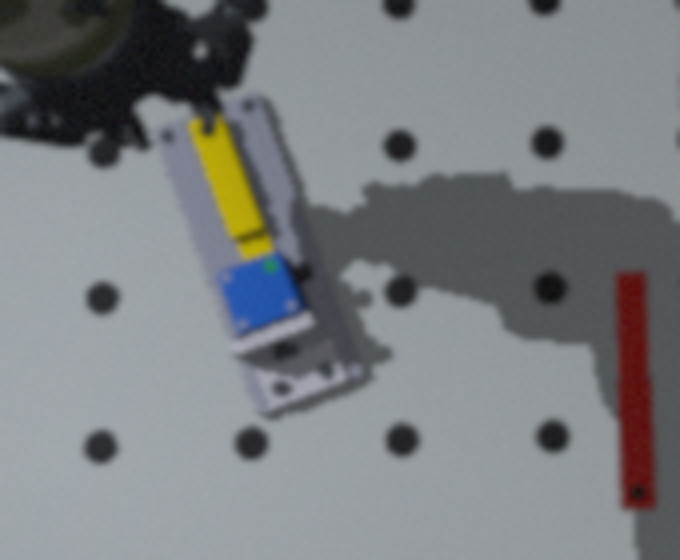

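The feeler lies flat and in line on the plate, with its handle at top crop px (228,180), and nothing touches it. Moving over the sensor with the hand shut.

```bash
python3 -m creep '{"hand":[0,0,0,0,0],"delta_pos":[[0.02,0,0],[0.035,0,0],[0.035,0,0],[0.016,0,0],[0,0,0]],"turn":[0,0,0,0,0]}' 40 | grep -E "tcp|force"
python3 -m creep '{"hand":[0,0,0,0,0],"delta_pos":[[0,0,0.02],[0,0,0.02],[0,0,0.01],[0,0,0],[0,0,0]],"turn":[0,0,0,0,0]}' 40| grep -E "tcp|force|gap"
python3 -m creep '{"hand":[0,0,0,0,0],"delta_pos":[[0,0,0],[0,0,0],[0,0,0],[0,0,0],[0,0,0]],"turn":[0,0,0,0,0]}' 40
python3 - <<'E'
from h import *
go([.5425,.0745,.09],200.1)
c=cam('side');save(c,'side10.png',(110,210,200,350),5)
c=cam('top')
P=cloud(c); m=(ymask(c)>0)&(abs(P[...,0]-.62)<.16)&(abs(P[...,1]-.08)<.14)
v,u=np.nonzero(m); S=stx(np.array([world(c,a,b,z=.041)[:2] for a,b in zip(u,v)])); print(S.min(0),S.max(0))
save(c,'top10.png',(90,230,110,280),4)
E
```

```text
tcp_pos: [0.54, 0.0743, 0.1515]
wrist_force: [0.3, 0.2, 0.2]
tcp_pos: [0.5438, 0.075, 0.1121]
wrist_force: [-0.0, -0.5, 0.1]
finger_gap: 0.0002
clock: 21.67
tcp_pos: [0.5444, 0.0749, 0.1132]
orientation: [0.0, -0.175, 0.985, -0.0]
wrist_force: [0.5, -0.3, 0.6]
finger_gap: -0.0
t 21.67 tcp [0.5444 0.0749 0.1132] yaw -159.84 tilt 0.05 F [ 0.54 -0.29  0.59] gap -0.0 j6 -20.7
turn units 0.011
shift units (in tool frame after turn) [0.0023 0.0004 0.0291]
[-0.12351373 -0.00918101] [-0.07560651  0.01320629]
```

View pics/side10.png

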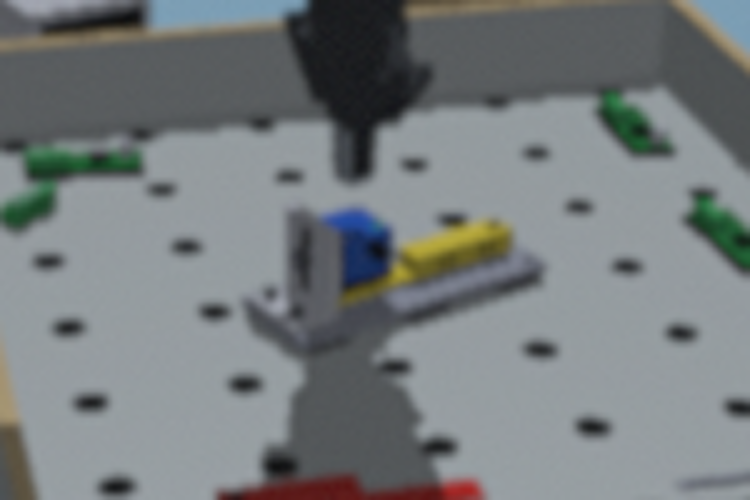

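View pics/top10.png

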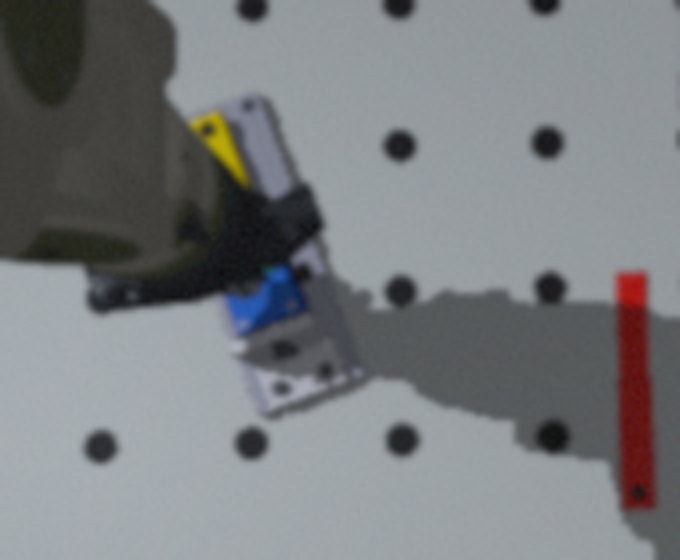

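The fingers hang shut over the sensor's blue top: tips at side crop px (352,175), sensor at (358,215). Descending to feel for it.

```bash
python3 -m creep '{"hand":[0,0,0,0,0],"delta_pos":[[0.001,0,0.01],[0,0,0.01],[0,0,0.008],[0,0,0],[0,0,0]],"turn":[0,0,0,0,0]}' 40 | grep -E "tcp|force"
python3 -m creep '{"hand":[0,0,0,0,0],"delta_pos":[[0,0,0.001],[0,0,0.001],[0,0,0],[0,0,0],[0,0,0]],"turn":[0,0,0,0,0]}' 40| grep -E "tcp|force|gap"
python3 -m creep '{"hand":[0,0,0,0,0],"delta_pos":[[0,0,0.001],[0,0,0.001],[0,0,0],[0,0,0],[0,0,0]],"turn":[0,0,0,0,0]}' 40| grep -E "tcp|force|gap"
python3 -m creep '{"hand":[0,0,0,0,0],"delta_pos":[[0,0,0.001],[0,0,0.001],[0,0,0],[0,0,0],[0,0,0]],"turn":[0,0,0,0,0]}' 40| grep -E "tcp|force|gap"
```

```text
tcp_pos: [0.5425, 0.0746, 0.0894]
wrist_force: [0.3, 0.1, 0.2]
tcp_pos: [0.5435, 0.0746, 0.0891]
wrist_force: [-0.2, 1.6, -0.0]
finger_gap: 0.0003
tcp_pos: [0.5433, 0.0746, 0.0872]
wrist_force: [-0.0, 0.4, -0.3]
finger_gap: 0.0001
tcp_pos: [0.5433, 0.0746, 0.0856]
wrist_force: [0.5, -1.0, -0.6]
finger_gap: 0.0002
```

```bash
python3 -m creep '{"hand":[0,0,0,0,0],"delta_pos":[[0,0,0.001],[0,0,0.001],[0,0,0],[0,0,0],[0,0,0]],"turn":[0,0,0,0,0]}' 40 | grep -E "tcp|force"
python3 -m creep '{"hand":[0,0,0,0,0],"delta_pos":[[0,0,0.001],[0,0,0.001],[0,0,0],[0,0,0],[0,0,0]],"turn":[0,0,0,0,0]}' 40| grep -E "tcp|force"
python3 -m creep '{"hand":[0,0,0,0,0],"delta_pos":[[0,0,0.001],[0,0,0.001],[0,0,0],[0,0,0],[0,0,0]],"turn":[0,0,0,0,0]}' 40| grep -E "tcp|force"
```

```text
tcp_pos: [0.5435, 0.0746, 0.0841]
wrist_force: [0.3, -0.0, 1.8]
tcp_pos: [0.5434, 0.0746, 0.0825]
wrist_force: [0.1, 0.1, 2.9]
tcp_pos: [0.5434, 0.0746, 0.0807]
wrist_force: [1.1, -1.0, 1.8]
```

Contact at about the expected height, with the sensor sliding at about 2–3 N. Continuing.

```bash
python3 -m creep '{"hand":[0,0,0,0,0],"delta_pos":[[0,0,0.001],[0,0,0.001],[0,0,0],[0,0,0],[0,0,0]],"turn":[0,0,0,0,0]}' 40 | grep -E "tcp|force"
python3 -m creep '{"hand":[0,0,0,0,0],"delta_pos":[[0,0,0.001],[0,0,0],[0,0,0],[0,0,0],[0,0,0]],"turn":[0,0,0,0,0]}' 40| grep -E "tcp|force"
python3 -m creep '{"hand":[0,0,0,0,0],"delta_pos":[[0,0,0.001],[0,0,0],[0,0,0],[0,0,0],[0,0,0]],"turn":[0,0,0,0,0]}' 40| grep -E "tcp|force"
```

```text
tcp_pos: [0.5434, 0.0746, 0.0791]
wrist_force: [1.4, 0.1, 1.8]
tcp_pos: [0.5434, 0.0746, 0.0784]
wrist_force: [1.5, 0.8, 1.1]
tcp_pos: [0.5434, 0.0746, 0.0776]
wrist_force: [0.7, 0.4, 2.5]
```

```bash
python3 -m creep '{"hand":[0,0,0,0,0],"delta_pos":[[0,0,0.0005],[0,0,0],[0,0,0],[0,0,0],[0,0,0]],"turn":[0,0,0,0,0]}' 40 | grep -E "tcp|force"
python3 -m creep '{"hand":[0,0,0,0,0],"delta_pos":[[0,0,0.0005],[0,0,0],[0,0,0],[0,0,0],[0,0,0]],"turn":[0,0,0,0,0]}' 40| grep -E "tcp|force"
python3 -m creep '{"hand":[0,0,0,0,0],"delta_pos":[[0,0,0.0005],[0,0,0],[0,0,0],[0,0,0],[0,0,0]],"turn":[0,0,0,0,0]}' 40| grep -E "tcp|force"
```

```text
tcp_pos: [0.5434, 0.0746, 0.0773]
wrist_force: [0.6, -0.3, 2.7]
tcp_pos: [0.5434, 0.0746, 0.0768]
wrist_force: [1.9, -0.3, 2.7]
tcp_pos: [0.5434, 0.0746, 0.0764]
wrist_force: [1.2, 0.0, 2.8]
```

```bash
python3 -m creep '{"hand":[0,0,0,0,0],"delta_pos":[[0,0,0.0005],[0,0,0],[0,0,0],[0,0,0],[0,0,0]],"turn":[0,0,0,0,0]}' 40 | grep -E "tcp|force"
python3 -m creep '{"hand":[0,0,0,0,0],"delta_pos":[[0,0,0.0005],[0,0,0],[0,0,0],[0,0,0],[0,0,0]],"turn":[0,0,0,0,0]}' 40| grep -E "tcp|force"
```

```text
tcp_pos: [0.5434, 0.0746, 0.0763]
wrist_force: [1.1, 0.6, 4.6]
tcp_pos: [0.5434, 0.0746, 0.0762]
wrist_force: [0.3, 0.9, 9.0]
```

9 N and stalled at exactly the predicted nip height. Hand off.

```bash
python3 -m creep '{"hand":[0,0,0,0,0],"delta_pos":[[0,0,-0.004],[0,0,-0.01],[0,0,-0.03],[0,0,-0.03],[0,0,-0.02]],"turn":[0,0,0,0,0]}' 40 | grep -E "tcp|force"
python3 -m creep '{"hand":[32,32,32,32,32],"delta_pos":[[-0.02,0,0],[-0.035,0,0],[-0.035,0,0],[-0.015,0,0],[-0.001,0,0]],"turn":[0,0,0,0,0]}' 40| grep -E "tcp|force"
python3 -m creep '{"hand":[32,32,32,32,32],"delta_pos":[[0,0,0],[0,0,0],[0,0,0],[0,0,0],[0,0,0]],"turn":[0,0,0,0,0]}' 40| grep -E "tcp|force|gap"
python3 - <<'E'
from h import *
go([.6241,.1041,.0411],200.1)
c=cam('side');save(c,'side11.png',(110,210,200,350),5)
c=cam('top');P=cloud(c)
hs=cv2.cvtColor(c['pixels'],cv2.COLOR_RGB2HSV)
b=(cv2.inRange(hs,(100,120,60),(125,255,255))>0)&(abs(P[...,0]-.54)<.06)&(abs(P[...,1]-.06)<.06)
B=P[b]; print('top z',np.nanpercentile(B[:,2],[40,50,60,75]))
fl=P[(P[...,0]>.5)&(P[...,0]<.7)&(P[...,1]>-.1)&(P[...,1]<-.02)][:,2];print(np.nanmedian(fl))
m=(ymask(c)>0)&(abs(P[...,0]-.62)<.16)&(abs(P[...,1]-.08)<.14)
v,u=np.nonzero(m); S=stx(np.array([world(c,a,b,z=.041)[:2] for a,b in zip(u,v)])); print(S.min(0),S.max(0))
save(c,'top11.png',(90,230,110,280),4)
E
```

```text
tcp_pos: [0.5429, 0.0746, 0.1524]
wrist_force: [0.7, -0.8, 0.7]
tcp_pos: [0.6244, 0.1044, 0.1502]
wrist_force: [-0.2, -0.3, 0.6]
tcp_pos: [0.6222, 0.1035, 0.1511]
wrist_force: [-0.5, 0.3, 0.6]
finger_gap: 0.0322
t 29.27 tcp [0.6222 0.1035 0.1511] yaw -159.86 tilt 0.02 F [-0.53  0.27  0.63] gap 0.0322 j6 -18.0
turn units 0.007
shift units (in tool frame after turn) [-2.400e-03 -1.000e-04  1.375e-01]
top z [0.06498019 0.06552448 0.06588825 0.06650306]
0.010753078349502676
[-0.12292862 -0.00945348] [-0.02736583  0.01319412]
```

View pics/side11.png

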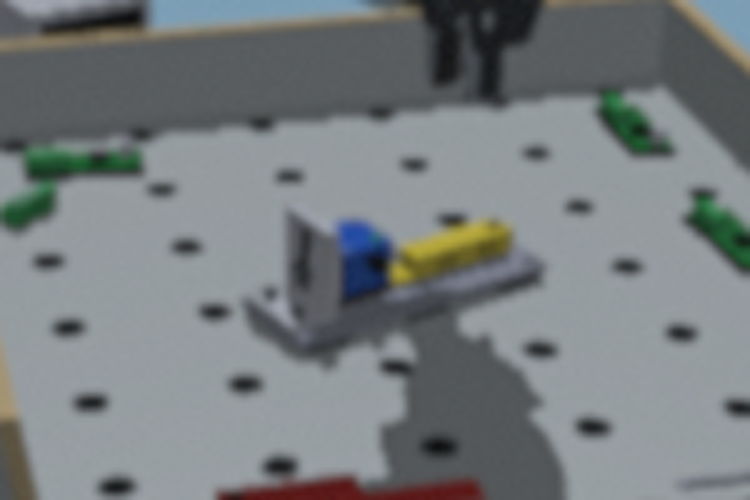

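View pics/top11.png

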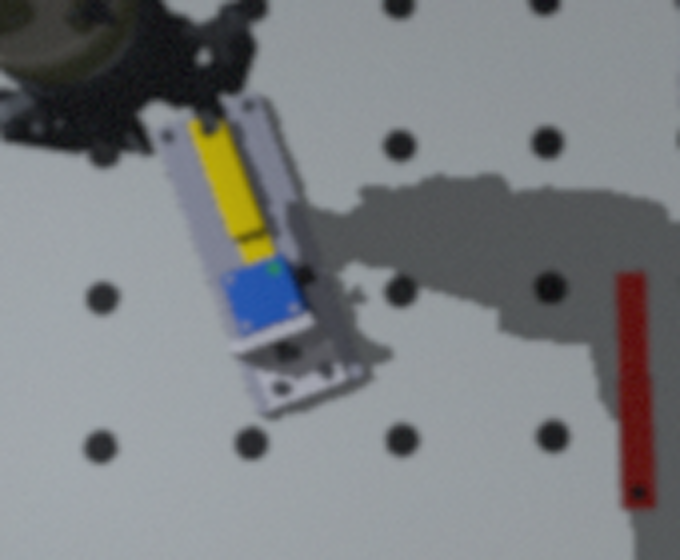

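Nipped: the sensor top is now ~64.8 mm (gap ≈ 5.7–6 mm), and the feeler has not moved. Going down to regrip.

```bash
python3 -m creep '{"hand":[32,32,32,32,32],"delta_pos":[[-0.002,0,0.025],[0,0,0.035],[0,0,0.035],[0,0,0.02],[0,0,0.012]],"turn":[0,0,0,0,0]}' 40 | grep -E "tcp|force"
python3 -m creep '{"hand":[32,32,32,32,32],"delta_pos":[[0,0,0.004],[0,0,0],[0,0,0],[0,0,0],[0,0,0]],"turn":[0,0,0,0,0]}' 40| grep -E "tcp|force|gap"
python3 - <<'E'
from h import *
go([.6241,.1041,.0415],200.1)
E
```

```text
tcp_pos: [0.6225, 0.1042, 0.0466]
wrist_force: [-0.3, 0.1, 1.6]
tcp_pos: [0.6255, 0.1044, 0.0475]
wrist_force: [-0.6, 0.3, -0.4]
finger_gap: 0.0321
t 30.2 tcp [0.6255 0.1044 0.0475] yaw -159.85 tilt 0.15 F [-0.65  0.25 -0.39] gap 0.0321 j6 -17.9
turn units 0.011
shift units (in tool frame after turn) [0.0018 0.0003 0.0075]
```

```bash
python3 -m creep '{"hand":[32,32,32,32,32],"delta_pos":[[0.001,0,0.004],[0,0,0.0032],[0,0,0],[0,0,0],[0,0,0]],"turn":[0,0,0,0,0]}' 40 | grep -E "tcp|force"
python3 -m creep '{"hand":[15,15,15,15,15],"delta_pos":[[0,0,0],[0,0,0],[0,0,0],[0,0,0],[0,0,0]],"turn":[0,0,0,0,0]}' 40| grep -E "tcp|force|gap"
python3 - <<'E'
from h import *
s,q=st(); print('tcp station',stx(s['tcp_pos'])*1000, 'F tool',q.T@s['wrist_force'])
E
```

```text
tcp_pos: [0.6236, 0.104, 0.0402]
wrist_force: [0.5, 0.3, -0.8]
tcp_pos: [0.6238, 0.104, 0.0405]
wrist_force: [-1.2, -1.1, 2.2]
finger_gap: 0.021
t 31.03 tcp [0.6238 0.104  0.0405] yaw -159.85 tilt 0.02 F [-1.22 -1.14  2.19] gap 0.021 j6 -18.0
tcp station [-86.47162486   0.26999415] F tool [ 1.53601115 -0.6560537  -2.18946454]
```

Gripped again at 21 mm. Drawing straight back and watching the drag.

```bash
python3 -m creep '{"hand":[15,15,15,15,15],"delta_pos":[[-0.002,0,0],[-0.003,0,0],[-0.003,0,0],[-0.003,0,0],[-0.003,0,0]],"turn":[0,0,0,0,0]}' 40 | grep -E "tcp|force"
python3 - <<'E'
from h import *
s,q=st(); print('tcp station',stx(s['tcp_pos'])*1000, 'F tool',q.T@s['wrist_force'])
E
python3 -m creep '{"hand":[15,15,15,15,15],"delta_pos":[[-0.003,0,0],[-0.003,0,0],[-0.003,0,0],[-0.003,0,0],[-0.003,0,0]],"turn":[0,0,0,0,0]}' 40 | grep -E "tcp|force"
python3 - <<'E'
from h import *
s,q=st(); print('tcp station',stx(s['tcp_pos'])*1000, 'F tool',q.T@s['wrist_force'])
E
```

```text
tcp_pos: [0.6325, 0.1075, 0.0405]
wrist_force: [-5.9, -1.8, 7.8]
t 31.45 tcp [0.6325 0.1075 0.0405] yaw -159.87 tilt 0.19 F [-5.9  -1.79  7.79] gap 0.0202 j6 -17.6
tcp station [-9.58689498e+01 -5.57350476e-02] F tool [ 6.18341096  0.35280919 -7.77349779]
tcp_pos: [0.6437, 0.1116, 0.0404]
wrist_force: [-6.7, -2.4, 7.2]
t 31.87 tcp [0.6437 0.1116 0.0404] yaw -159.86 tilt 0.21 F [-6.66 -2.4   7.2 ] gap 0.0209 j6 -17.3
tcp station [-1.07774983e+02 -6.80100677e-02] F tool [ 7.10585014  0.04327917 -7.17730693]
```

Drag of ~6–7 N with the tip ~21 mm from the upright. I'll ease the hand's downforce a little to check that the drag comes from the nip, then draw on.

```bash
python3 -m creep '{"hand":[15,15,15,15,15],"delta_pos":[[-0.001,0,-0.0005],[-0.0015,0,0],[-0.0015,0,0],[-0.0015,0,0],[-0.0015,0,0]],"turn":[0,0,0,0,0]}' 40 | grep -E "tcp|force"
python3 - <<'E'
from h import *
s,q=st(); print('tcp station',stx(s['tcp_pos'])*1000, 'F tool',q.T@s['wrist_force'])
E
python3 -m creep '{"hand":[15,15,15,15,15],"delta_pos":[[-0.0015,0,0],[-0.0015,0,0],[-0.0015,0,0],[-0.0015,0,0],[-0.0015,0,0]],"turn":[0,0,0,0,0]}' 40 | grep -E "tcp|force"
python3 - <<'E'
from h import *
s,q=st(); print('tcp station',stx(s['tcp_pos'])*1000, 'F tool',q.T@s['wrist_force'])
c=cam('side');save(c,'side12.png',(110,210,200,350),5)
E
```

```text
tcp_pos: [0.6511, 0.1141, 0.0405]
wrist_force: [-1.2, -0.6, 0.9]
t 32.28 tcp [0.6511 0.1141 0.0405] yaw -159.85 tilt 0.02 F [-1.23 -0.55  0.86] gap 0.0209 j6 -17.2
tcp station [-115.56082135    0.11835615] F tool [ 1.34828632 -0.09544127 -0.86280894]
tcp_pos: [0.6565, 0.1162, 0.0406]
wrist_force: [-0.1, -0.3, 0.3]
t 32.7 tcp [0.6565 0.1162 0.0406] yaw -159.84 tilt 0.01 F [-0.06 -0.28  0.27] gap 0.0207 j6 -17.0
tcp station [-1.21417683e+02  6.73698006e-02] F tool [ 0.15196879 -0.23984613 -0.26717094]
```

View pics/side12.png

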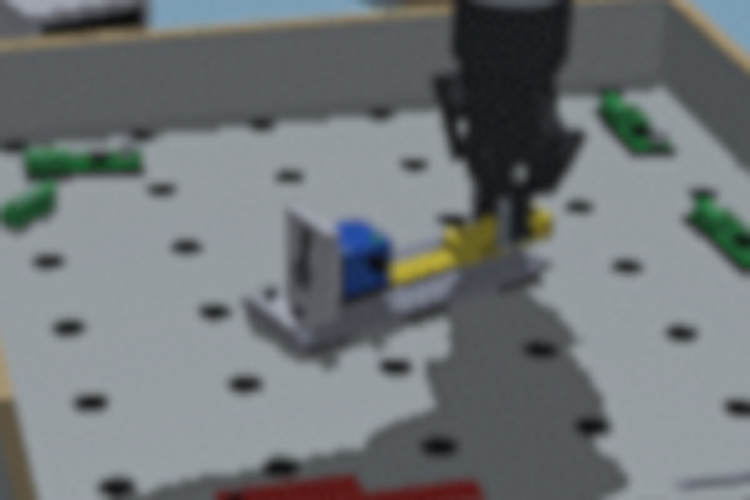

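As soon as I eased the hand's downforce the drag dropped to ~0.2 N, so the blade now slides freely. The brief says to press a little more in that case. To be safe I'll slide the blade back in, with no lifting, press again a bit more firmly and redraw.

```bash
python3 -m creep '{"hand":[15,15,15,15,15],"delta_pos":[[0.003,0,0.0003],[0.005,0,0],[0.006,0,0],[0.006,0,0],[0.006,0,0]],"turn":[0,0,0,0,0]}' 40 | grep -E "tcp|force"
python3 -m creep '{"hand":[15,15,15,15,15],"delta_pos":[[0.006,0,0],[0.004,0,0],[0.003,0,0],[0.002,0,0],[0.001,0,0]],"turn":[0,0,0,0,0]}' 40 | grep -E "tcp|force"
python3 - <<'E'
from h import *
s,q=st(); print('tcp station',stx(s['tcp_pos'])*1000, 'F tool',q.T@s['wrist_force'])
E
```

```text
tcp_pos: [0.6366, 0.1088, 0.0406]
wrist_force: [3.7, 2.0, -1.0]
tcp_pos: [0.6254, 0.1045, 0.041]
wrist_force: [0.4, 0.3, -1.6]
t 33.58 tcp [0.6254 0.1045 0.041 ] yaw -159.85 tilt 0.12 F [ 0.36  0.31 -1.58] gap 0.0207 j6 -17.9
tcp station [-88.12907201   0.32139368] F tool [-0.44708968  0.16911796  1.58516865]
```

```bash
python3 -m creep '{"hand":[15,15,15,15,15],"delta_pos":[[0.001,0,0.0008],[0,0,0],[0,0,0],[0,0,0],[0,0,0]],"turn":[0,0,0,0,0]}' 40 | grep -E "tcp|force"
python3 -m creep '{"hand":[32,32,32,32,32],"delta_pos":[[0,0,0],[0,0,0],[0,0,-0.004],[0,0,-0.02],[0,0,-0.04]],"turn":[0,0,0,0,0]}' 40 | grep -E "tcp|force"
python3 -m creep '{"hand":[0,0,0,0,0],"delta_pos":[[0,0,-0.04],[0.02,0,-0.02],[0.035,0,0],[0.035,0,0],[0.013,0,0]],"turn":[0,0,0,0,0]}' 40 | grep -E "tcp|force"
python3 -m creep '{"hand":[0,0,0,0,0],"delta_pos":[[0,0,0],[0,0,0.02],[0,0,0.03],[0,0,0.02],[0,0,0]],"turn":[0,0,0,0,0]}' 40 | grep -E "tcp|force"
python3 - <<'E'
from h import *
go([.5434,.0746,.0785],200.1)
E
```

```text
tcp_pos: [0.6241, 0.1041, 0.0404]
wrist_force: [-0.5, 0.0, 6.3]
tcp_pos: [0.6203, 0.104, 0.0869]
wrist_force: [-1.2, -0.3, 0.2]
tcp_pos: [0.5429, 0.0752, 0.139]
wrist_force: [-0.2, 0.6, 0.4]
tcp_pos: [0.5448, 0.0759, 0.0796]
wrist_force: [-0.9, -0.7, -0.0]
t 35.25 tcp [0.5448 0.0759 0.0796] yaw -159.84 tilt 0.33 F [-0.93 -0.71 -0.04] gap 0.0002 j6 -20.6
turn units 0.011
shift units (in tool frame after turn) [ 0.0022 -0.001   0.0013]
```

```bash
python3 -m creep '{"hand":[0,0,0,0,0],"delta_pos":[[0.001,-0.001,0],[0,0,0],[0,0,0],[0,0,0],[0,0,0]],"turn":[0,0,0,0,0]}' 40 | grep -E "tcp|force"
python3 -m creep '{"hand":[0,0,0,0,0],"delta_pos":[[0,0,0.001],[0,0,0],[0,0,0],[0,0,0],[0,0,0]],"turn":[0,0,0,0,0]}' 40 | grep -E "tcp|force"
```

```text
tcp_pos: [0.547, 0.0748, 0.084]
wrist_force: [-0.2, -0.2, 0.2]
tcp_pos: [0.5462, 0.0748, 0.0822]
wrist_force: [0.0, -1.0, -0.1]
```

```bash
python3 -m creep '{"hand":[0,0,0,0,0],"delta_pos":[[0.002,0,0.001],[0.001,0,0.002],[0,0,0.002],[0,0,0],[0,0,0]],"turn":[0,0,0,0,0]}' 40 | grep -E "tcp|force"
python3 -m creep '{"hand":[0,0,0,0,0],"delta_pos":[[0,0,0.001],[0,0,0],[0,0,0],[0,0,0],[0,0,0]],"turn":[0,0,0,0,0]}' 40 | grep -E "tcp|force"
python3 -m creep '{"hand":[0,0,0,0,0],"delta_pos":[[0,0,0.0005],[0,0,0],[0,0,0],[0,0,0],[0,0,0]],"turn":[0,0,0,0,0]}' 40 | grep -E "tcp|force"
```

```text
tcp_pos: [0.5438, 0.0739, 0.078]
wrist_force: [-1.2, -0.9, -0.2]
tcp_pos: [0.544, 0.074, 0.0774]
wrist_force: [-0.6, -1.1, 0.4]
tcp_pos: [0.544, 0.0739, 0.077]
wrist_force: [0.6, 0.6, 0.3]
```

```bash
python3 -m creep '{"hand":[0,0,0,0,0],"delta_pos":[[0,0,0.0005],[0,0,0],[0,0,0],[0,0,0],[0,0,0]],"turn":[0,0,0,0,0]}' 40 | grep -E "tcp|force"
python3 -m creep '{"hand":[0,0,0,0,0],"delta_pos":[[0,0,0.0005],[0,0,0],[0,0,0],[0,0,0],[0,0,0]],"turn":[0,0,0,0,0]}' 40 | grep -E "tcp|force"
python3 -m creep '{"hand":[0,0,0,0,0],"delta_pos":[[0,0,0.0004],[0,0,0],[0,0,0],[0,0,0],[0,0,0]],"turn":[0,0,0,0,0]}' 40 | grep -E "tcp|force"
```

```text
tcp_pos: [0.544, 0.074, 0.0766]
wrist_force: [-0.1, -1.0, 0.7]
tcp_pos: [0.544, 0.0739, 0.0763]
wrist_force: [-0.6, -0.9, 2.5]
tcp_pos: [0.544, 0.074, 0.0763]
wrist_force: [-1.4, -0.4, 5.0]
```

```bash
python3 -m creep '{"hand":[0,0,0,0,0],"delta_pos":[[0,0,0.0004],[0,0,0],[0,0,0],[0,0,0],[0,0,0]],"turn":[0,0,0,0,0]}' 40 | grep -E "tcp|force"
python3 -m creep '{"hand":[0,0,0,0,0],"delta_pos":[[0,0,0.0003],[0,0,0],[0,0,0],[0,0,0],[0,0,0]],"turn":[0,0,0,0,0]}' 40 | grep -E "tcp|force"
```

```text
tcp_pos: [0.5441, 0.0739, 0.0762]
wrist_force: [-1.3, 0.2, 7.6]
tcp_pos: [0.544, 0.074, 0.0762]
wrist_force: [-3.4, -0.2, 9.9]
```

```bash
python3 -m creep '{"hand":[0,0,0,0,0],"delta_pos":[[0,0,0.0002],[0,0,0],[0,0,0],[0,0,0],[0,0,-0.002]],"turn":[0,0,0,0,0]}' 40 | grep -E "tcp|force"
python3 -m creep '{"hand":[0,0,0,0,0],"delta_pos":[[0,0,-0.004],[0,0,-0.012],[0,0,-0.03],[0,0,-0.03],[0,0,-0.02]],"turn":[0,0,0,0,0]}' 40 | grep -E "tcp|force"
python3 -m creep '{"hand":[32,32,32,32,32],"delta_pos":[[-0.02,0,0],[-0.03,0,0],[-0.03,0,0],[-0.02,0,0],[-0.002,0,0]],"turn":[0,0,0,0,0]}' 40 | grep -E "tcp|force"
python3 -m creep '{"hand":[32,32,32,32,32],"delta_pos":[[0,0,0.02],[0,0,0.035],[0,0,0.035],[0,0,0.02],[0,0,0.01]],"turn":[0,0,0,0,0]}' 40 | grep -E "tcp|force"
python3 -m creep '{"hand":[32,32,32,32,32],"delta_pos":[[0,0,0],[0,0,0],[0,0,0],[0,0,0],[0,0,0]],"turn":[0,0,0,0,0]}' 40 | grep -E "tcp|force"
python3 - <<'E'
from h import *
go([.6241,.1041,.0412],200.1)
c=cam('side');save(c,'side13.png',(110,210,200,350),5)
E
```

```text
tcp_pos: [0.544, 0.074, 0.077]
wrist_force: [0.0, -0.8, -0.7]
tcp_pos: [0.5446, 0.074, 0.1559]
wrist_force: [1.2, 0.4, -0.6]
tcp_pos: [0.6233, 0.1028, 0.1538]
wrist_force: [0.7, -0.8, -0.5]
tcp_pos: [0.6179, 0.1018, 0.0548]
wrist_force: [0.2, 0.5, -0.8]
tcp_pos: [0.6216, 0.1021, 0.0591]
wrist_force: [-0.2, 1.6, 0.3]
t 41.5 tcp [0.6216 0.1021 0.0591] yaw -159.85 tilt 0.15 F [-0.19  1.6   0.31] gap 0.0318 j6 -18.1
turn units 0.01
shift units (in tool frame after turn) [-0.0038  0.0013  0.0224]
```

View pics/side13.png

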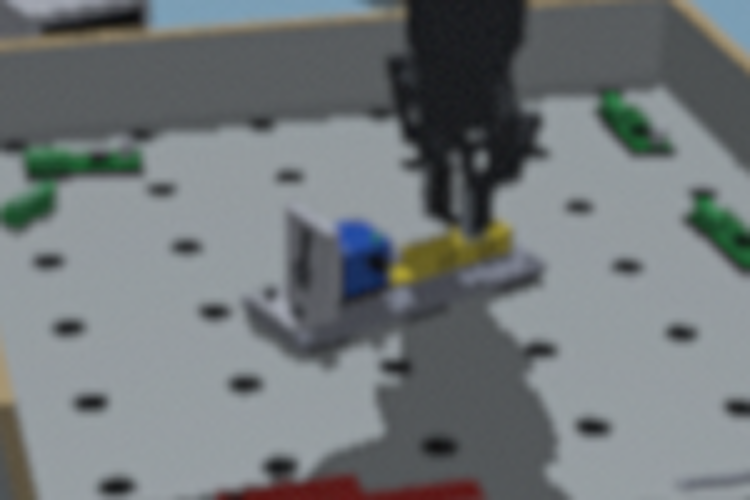

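The hand straddles the handle and the feeler is still in place under the sensor. Correcting, lowering and gripping.

```bash
python3 -m creep '{"hand":[32,32,32,32,32],"delta_pos":[[-0.003,0.0015,0.004],[0,0,0.01],[0,0,0.006],[0,0,0.002],[0,0,0]],"turn":[0,0,0,0,0]}' 40 | grep -E "tcp|force"
python3 -m creep '{"hand":[32,32,32,32,32],"delta_pos":[[0,0,0],[0,0,0],[0,0,0],[0,0,0],[0,0,0]],"turn":[0,0,0,0,0]}' 40 | grep -E "tcp|force"
python3 - <<'E'
from h import *
go([.6241,.1041,.0412],200.1)
E
```

```text
tcp_pos: [0.6215, 0.104, 0.0387]
wrist_force: [0.6, 0.2, 0.2]
tcp_pos: [0.6225, 0.104, 0.0402]
wrist_force: [0.4, 0.1, 0.3]
t 42.38 tcp [0.6225 0.104  0.0402] yaw -159.85 tilt 0.02 F [0.39 0.12 0.31] gap 0.0322 j6 -17.9
turn units 0.01
shift units (in tool frame after turn) [-0.0019 -0.0006 -0.0013]
```

```bash
python3 -m creep '{"hand":[15,15,15,15,15],"delta_pos":[[0,0,-0.0003],[0,0,0],[0,0,0],[0,0,0],[0,0,0]],"turn":[0,0,0,0,0]}' 40 | grep -E "tcp|force|gap"
python3 -m creep '{"hand":[15,15,15,15,15],"delta_pos":[[-0.002,0,0],[-0.003,0,0],[-0.003,0,0],[-0.003,0,0],[-0.003,0,0]],"turn":[0,0,0,0,0]}' 40 | grep -E "tcp|force"
python3 - <<'E'
from h import *
s,q=st(); print('tcp station',stx(s['tcp_pos'])*1000, 'F tool',q.T@s['wrist_force'])
E
python3 -m creep '{"hand":[15,15,15,15,15],"delta_pos":[[-0.002,0,0],[-0.002,0,0],[-0.002,0,0],[-0.002,0,0],[-0.002,0,0]],"turn":[0,0,0,0,0]}' 40 | grep -E "tcp|force"
python3 - <<'E'
from h import *
s,q=st(); print('tcp station',stx(s['tcp_pos'])*1000, 'F tool',q.T@s['wrist_force'])
E
```

```text
tcp_pos: [0.6226, 0.1039, 0.0405]
wrist_force: [-1.0, -2.3, 4.2]
finger_gap: 0.021
tcp_pos: [0.6312, 0.1075, 0.0405]
wrist_force: [-6.9, -2.2, 7.5]
t 43.22 tcp [0.6312 0.1075 0.0405] yaw -159.86 tilt 0.2 F [-6.86 -2.23  7.51] gap 0.0207 j6 -17.6
tcp station [-94.58009737  -0.48921767] F tool [ 7.23178148  0.26353359 -7.48143159]
tcp_pos: [0.6385, 0.1102, 0.0405]
wrist_force: [-6.9, -2.2, 8.6]
t 43.63 tcp [0.6385 0.1102 0.0405] yaw -159.86 tilt 0.22 F [-6.9  -2.24  8.63] gap 0.0208 j6 -17.4
tcp station [-102.39490877   -0.5082676 ] F tool [ 7.28039406  0.27404899 -8.59953781]
```

Drag 7.2 N again, with the tip now ~8 mm in station x (inside the drag window). Drawing on, with only a slight ease of downforce to separate nip from hand friction.

```bash
python3 -m creep '{"hand":[15,15,15,15,15],"delta_pos":[[-0.002,0,-0.0002],[-0.002,0,0],[-0.002,0,0],[-0.002,0,0],[-0.001,0,0]],"turn":[0,0,0,0,0]}' 40 | grep -E "tcp|force"
python3 - <<'E'
from h import *
s,q=st(); print('tcp station',stx(s['tcp_pos'])*1000, 'F tool',q.T@s['wrist_force'])
E
python3 -m creep '{"hand":[15,15,15,15,15],"delta_pos":[[-0.002,0,-0.0002],[-0.002,0,0],[-0.002,0,0],[-0.002,0,0],[-0.002,0,0]],"turn":[0,0,0,0,0]}' 40 | grep -E "tcp|force"
python3 - <<'E'
from h import *
s,q=st(); print('tcp station',stx(s['tcp_pos'])*1000, 'F tool',q.T@s['wrist_force'])
E
```

```text
tcp_pos: [0.6454, 0.1127, 0.0405]
wrist_force: [-6.5, -2.8, 8.0]
t 44.05 tcp [0.6454 0.1127 0.0405] yaw -159.87 tilt 0.21 F [-6.49 -2.77  7.99] gap 0.0209 j6 -17.2
tcp station [-109.71248822   -0.50919284] F tool [ 7.0762757  -0.3626948  -7.96388548]
tcp_pos: [0.6528, 0.1155, 0.0405]
wrist_force: [-5.6, -1.4, 7.0]
t 44.47 tcp [0.6528 0.1155 0.0405] yaw -159.86 tilt 0.22 F [-5.62 -1.39  6.99] gap 0.0207 j6 -17.0
tcp station [-117.65055527   -0.56516177] F tool [ 5.78368768  0.63517558 -6.96334375]
```

Drag persists at 6–7 N, but it scales with my hand's own downforce, so I can't be sure how much is nip. The tip stands at about -7 mm, still inside the drag window. There is time, so I'll release here and press the sensor a little more, as the task suggests.

```bash
python3 -m creep '{"hand":[32,32,32,32,32],"delta_pos":[[0,0,0],[0,0,0],[0,0,-0.004],[0,0,-0.02],[0,0,-0.035]],"turn":[0,0,0,0,0]}' 40 | grep -E "tcp|force"
python3 -m creep '{"hand":[0,0,0,0,0],"delta_pos":[[0.01,0,-0.035],[0.025,0,-0.018],[0.035,0,0],[0.035,0,0],[0.025,0,0]],"turn":[0,0,0,0,0]}' 40 | grep -E "tcp|force"
python3 -m creep '{"hand":[0,0,0,0,0],"delta_pos":[[0.015,0,0],[0,0,0.01],[0,0,0.02],[0,0,0.02],[0,0,0.005]],"turn":[0,0,0,0,0]}' 40 | grep -E "tcp|force"
python3 -m creep '{"hand":[0,0,0,0,0],"delta_pos":[[0,0,0],[0,0,0],[0,0,0],[0,0,0],[0,0,0]],"turn":[0,0,0,0,0]}' 40 | grep -E "tcp|force"
python3 - <<'E'
from h import *
go([.5434,.0744,.0775],200.1)
c=cam('side');save(c,'side14.png',(110,210,200,350),5)
E
```

```text
tcp_pos: [0.6522, 0.1158, 0.0845]
wrist_force: [0.2, -0.1, -0.2]
tcp_pos: [0.5553, 0.0797, 0.1306]
wrist_force: [-0.7, -0.0, 0.6]
tcp_pos: [0.5451, 0.0761, 0.0837]
wrist_force: [-0.9, 0.2, -0.5]
tcp_pos: [0.5465, 0.076, 0.0868]
wrist_force: [1.3, -0.2, -0.5]
t 46.13 tcp [0.5465 0.076  0.0868] yaw -159.84 tilt 0.08 F [ 1.32 -0.21 -0.54] gap 0.0003 j6 -20.6
turn units 0.012
shift units (in tool frame after turn) [ 0.0043 -0.0005  0.0117]
```

View pics/side14.png

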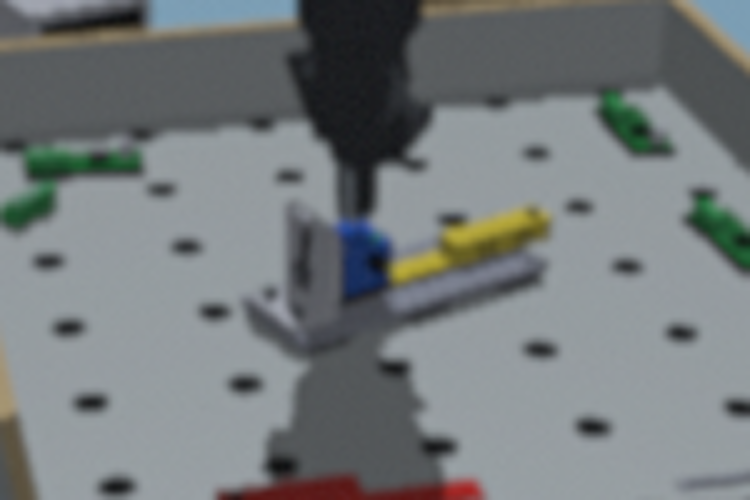

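The fingers are just above the sensor at side crop px (355,215), and the blade is still under it. Pressing.

```bash
python3 -m creep '{"hand":[0,0,0,0,0],"delta_pos":[[0.002,0,0.003],[0.0015,0,0.004],[0,0,0.004],[0,0,0.001],[0,0,0]],"turn":[0,0,0,0,0]}' 40 | grep -E "tcp|force"
python3 -m creep '{"hand":[0,0,0,0,0],"delta_pos":[[0,0,0.0008],[0,0,0],[0,0,0],[0,0,0],[0,0,0]],"turn":[0,0,0,0,0]}' 40 | grep -E "tcp|force"
python3 -m creep '{"hand":[0,0,0,0,0],"delta_pos":[[0,0,0.0004],[0,0,0],[0,0,0],[0,0,0],[0,0,0]],"turn":[0,0,0,0,0]}' 40 | grep -E "tcp|force"
```

```text
tcp_pos: [0.5429, 0.0749, 0.0763]
wrist_force: [-0.1, -0.6, -0.3]
tcp_pos: [0.543, 0.0749, 0.0762]
wrist_force: [-2.5, 0.1, 5.0]
tcp_pos: [0.543, 0.0749, 0.0762]
wrist_force: [-2.7, 0.1, 8.0]
```

```bash
python3 -m creep '{"hand":[0,0,0,0,0],"delta_pos":[[0,0,0.0002],[0,0,0],[0,0,0],[0,0,0],[0,0,0]],"turn":[0,0,0,0,0]}' 40 | grep -E "tcp|force"
python3 -m creep '{"hand":[0,0,0,0,0],"delta_pos":[[0,0,-0.002],[0,0,-0.004],[0,0,-0.012],[0,0,-0.03],[0,0,-0.03]],"turn":[0,0,0,0,0]}' 40 | grep -E "tcp|force"
python3 -m creep '{"hand":[32,32,32,32,32],"delta_pos":[[-0.02,0,0],[-0.035,0,0],[-0.035,0,0],[-0.035,0,0],[-0.015,0,0]],"turn":[0,0,0,0,0]}' 40 | grep -E "tcp|force"
python3 -m creep '{"hand":[32,32,32,32,32],"delta_pos":[[0,0,0.02],[0,0,0.03],[0,0,0.03],[0,0,0.01],[0,0,0]],"turn":[0,0,0,0,0]}' 40 | grep -E "tcp|force"
python3 -m creep '{"hand":[32,32,32,32,32],"delta_pos":[[0,0,0],[0,0,0],[0,0,0],[0,0,0],[0,0,0]],"turn":[0,0,0,0,0]}' 40 | grep -E "tcp|force"
python3 - <<'E'
from h import *
go([.6528,.1155,.0412],200.1)
E
```

```text
tcp_pos: [0.543, 0.0749, 0.0762]
wrist_force: [-2.9, -0.1, 8.5]
tcp_pos: [0.5423, 0.075, 0.1379]
wrist_force: [0.9, -0.6, -0.5]
tcp_pos: [0.6516, 0.1145, 0.1384]
wrist_force: [0.3, -1.5, 0.5]
tcp_pos: [0.6463, 0.1134, 0.0633]
wrist_force: [-0.0, 0.2, -0.1]
tcp_pos: [0.649, 0.1136, 0.0671]
wrist_force: [-0.4, -0.2, 0.5]
t 49.52 tcp [0.649  0.1136 0.0671] yaw -159.85 tilt 0.11 F [-0.43 -0.16  0.5 ] gap 0.0317 j6 -17.2
turn units 0.01
shift units (in tool frame after turn) [-0.0053  0.0007  0.0323]
```

```bash
python3 -m creep '{"hand":[32,32,32,32,32],"delta_pos":[[-0.003,0.0007,0.008],[-0.002,0,0.012],[0,0,0.008],[0,0,0.0035],[0,0,0]],"turn":[0,0,0,0,0]}' 40 | grep -E "tcp|force"
python3 -m creep '{"hand":[32,32,32,32,32],"delta_pos":[[0,0,0],[0,0,0],[0,0,0],[0,0,0],[0,0,0]],"turn":[0,0,0,0,0]}' 40 | grep -E "tcp|force"
python3 -m creep '{"hand":[15,15,15,15,15],"delta_pos":[[0,0,0],[0,0,0],[0,0,0],[0,0,0],[0,0,0]],"turn":[0,0,0,0,0]}' 40 | grep -E "tcp|force|gap"
python3 - <<'E'
from h import *
s,q=st(); print('tcp station',stx(s['tcp_pos'])*1000, 'F tool',q.T@s['wrist_force'])
E
```

```text
tcp_pos: [0.6506, 0.1154, 0.0386]
wrist_force: [-0.5, -0.4, -0.1]
tcp_pos: [0.6521, 0.1154, 0.041]
wrist_force: [0.3, 0.4, 0.0]
tcp_pos: [0.6521, 0.1154, 0.0411]
wrist_force: [-0.9, -1.0, 4.5]
finger_gap: 0.0209
t 50.77 tcp [0.6521 0.1154 0.0411] yaw -159.84 tilt 0.04 F [-0.88 -1.    4.5 ] gap 0.0209 j6 -17.1
tcp station [-117.016741     -0.71994427] F tool [ 1.17103289 -0.63266783 -4.50096   ]
```

```bash
python3 -m creep '{"hand":[15,15,15,15,15],"delta_pos":[[-0.002,0,0],[-0.002,0,0],[-0.002,0,0],[-0.002,0,0],[-0.002,0,0]],"turn":[0,0,0,0,0]}' 40 | grep -E "tcp|force"
python3 -m creep '{"hand":[15,15,15,15,15],"delta_pos":[[-0.003,0,0],[-0.004,0,0],[-0.004,0,0],[-0.004,0,0],[-0.003,0,0]],"turn":[0,0,0,0,0]}' 40 | grep -E "tcp|force"
python3 -m creep '{"hand":[15,15,15,15,15],"delta_pos":[[-0.002,0,0],[-0.002,0,0],[-0.002,0,0],[-0.002,0,0],[-0.002,0,0]],"turn":[0,0,0,0,0]}' 40 | grep -E "tcp|force"
python3 - <<'E'
from h import *
go([.70,.05,.14],200.1)
c=cam('side');save(c,'side15.png',(110,210,200,350),5)
c=cam('top');save(c,'top15.png',(60,260,100,360),3)
E
```

```text
tcp_pos: [0.6542, 0.1163, 0.041]
wrist_force: [-15.2, -6.9, 17.4]
tcp_pos: [0.672, 0.1228, 0.041]
wrist_force: [-3.9, -2.0, 6.4]
tcp_pos: [0.6794, 0.1256, 0.0409]
wrist_force: [-4.7, -0.8, 7.0]
t 52.02 tcp [0.6794 0.1256 0.0409] yaw -159.86 tilt 0.12 F [-4.73 -0.85  6.97] gap 0.0208 j6 -16.3
turn units 0.008
shift units (in tool frame after turn) [ 0.0083 -0.0976 -0.1238]
```

View pics/side15.png

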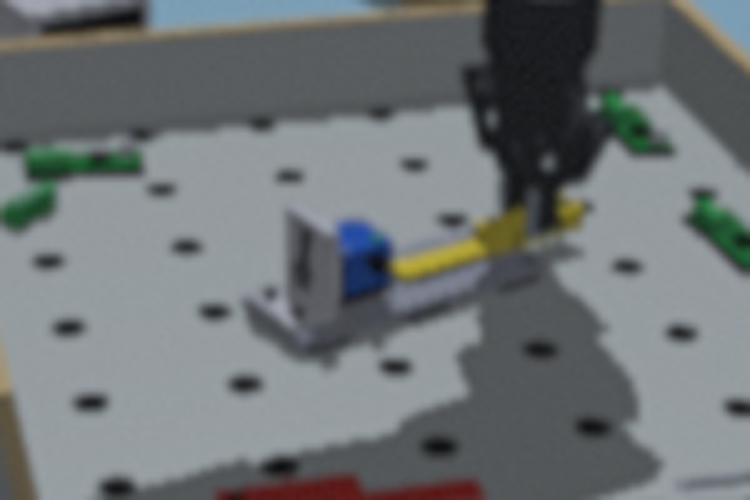

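View pics/top15.png

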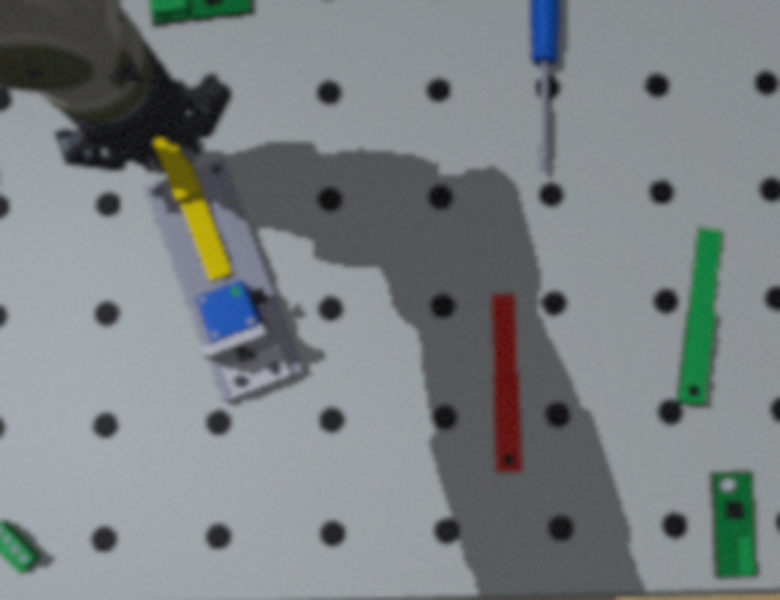

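The blade stuck firmly at first: 16.7 N to break away, then 4–5 N once clear. So it came out with real drag from the nip. It is clear of the sensor now. Next: lift, carry ~100 mm sideways off the plate to the free floor between plate and red feeler, and lower.

```bash
python3 -m creep '{"hand":[15,15,15,15,15],"delta_pos":[[0,0,-0.01],[0,0,-0.02],[0,0,-0.03],[0,0,-0.02],[0,-0.01,0]],"turn":[0,0,0,0,0]}' 40 | grep -E "tcp|force"
python3 -m creep '{"hand":[15,15,15,15,15],"delta_pos":[[0,-0.02,0],[0,-0.03,0],[0,-0.03,0],[0,-0.025,0],[0,-0.01,0]],"turn":[0,0,0,0,0]}' 40 | grep -E "tcp|force"
python3 -m creep '{"hand":[15,15,15,15,15],"delta_pos":[[0,0,0],[0,0,0.015],[0,0,0.025],[0,0,0.025],[0,0,0.015]],"turn":[0,0,0,0,0]}' 40 | grep -E "tcp|force"
python3 -m creep '{"hand":[15,15,15,15,15],"delta_pos":[[0,0,0],[0,0,0],[0,0,0],[0,0,0],[0,0,0]],"turn":[0,0,0,0,0]}' 40 | grep -E "tcp|force|gap"
python3 - <<'E'
from h import *
go([.70,.03,.0285],200.1)
c=cam('side');save(c,'side16.png',(110,260,190,390),4)
c=cam('top');P=cloud(c)
hs=cv2.cvtColor(c['pixels'],cv2.COLOR_RGB2HSV)
b=(cv2.inRange(hs,(100,120,60),(125,255,255))>0)&(abs(P[...,0]-.54)<.06)&(abs(P[...,1]-.06)<.06)
B=P[b]; print('top z',np.nanpercentile(B[:,2],[40,50,60,75]))
E
```

```text
tcp_pos: [0.6852, 0.1198, 0.109]
wrist_force: [1.2, 0.4, 0.1]
tcp_pos: [0.7152, 0.0279, 0.1024]
wrist_force: [-0.2, 0.1, -0.7]
tcp_pos: [0.7127, 0.0336, 0.0371]
wrist_force: [-0.2, 0.0, -1.5]
tcp_pos: [0.7159, 0.0322, 0.0422]
wrist_force: [-0.5, 0.5, -0.3]
finger_gap: 0.021
t 53.78 tcp [0.7159 0.0322 0.0422] yaw -159.83 tilt 0.15 F [-0.5   0.54 -0.28] gap 0.021 j6 -24.0
turn units 0.013
shift units (in tool frame after turn) [0.0196 0.0043 0.0171]
top z [0.06515613 0.06561379 0.06601205 0.06669155]
```

View pics/side16.png

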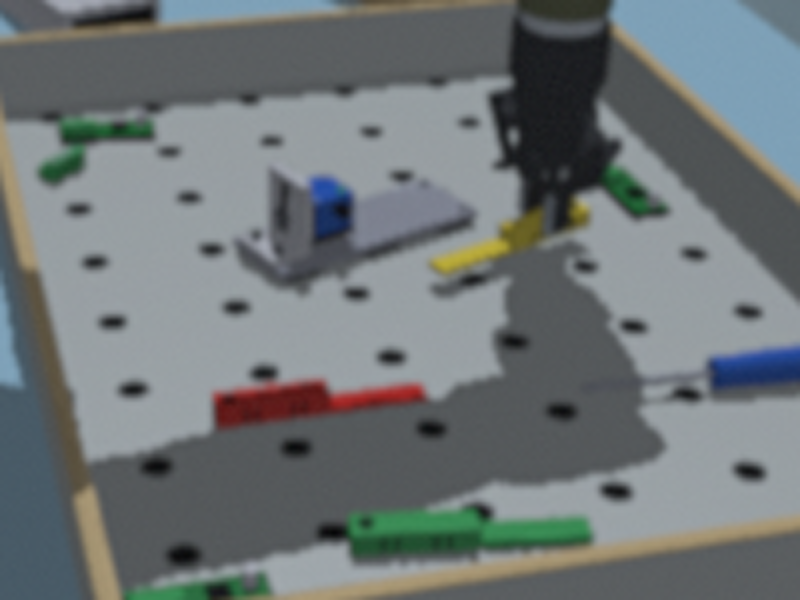

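The feeler hangs level over free floor between plate and screwdriver: handle at px (545,225), tip (435,265). Sensor height is unchanged. Lowering.

```bash
python3 -m creep '{"hand":[15,15,15,15,15],"delta_pos":[[0,0,0.005],[0,0,0.006],[0,0,0.004],[0,0,0],[0,0,0]],"turn":[0,0,0,0,0]}' 40 | grep -E "tcp|force"
python3 -m creep '{"hand":[15,15,15,15,15],"delta_pos":[[0,0,0.001],[0,0,0],[0,0,0],[0,0,0],[0,0,0]],"turn":[0,0,0,0,0]}' 40 | grep -E "tcp|force"
python3 -m creep '{"hand":[15,15,15,15,15],"delta_pos":[[0,0,0.001],[0,0,0],[0,0,0],[0,0,0],[0,0,0]],"turn":[0,0,0,0,0]}' 40 | grep -E "tcp|force"
```

```text
tcp_pos: [0.7146, 0.032, 0.0281]
wrist_force: [1.1, -0.6, -1.2]
tcp_pos: [0.7147, 0.032, 0.0279]
wrist_force: [-1.6, 0.7, 3.4]
tcp_pos: [0.7147, 0.032, 0.0279]
wrist_force: [-4.3, -0.7, 7.0]
```

On the floor (TCP z stalled at 0.0279 and force rising). Easing, opening and rising.

```bash
python3 -m creep '{"hand":[32,32,32,32,32],"delta_pos":[[0,0,-0.0005],[0,0,0],[0,0,0],[0,0,0],[0,0,-0.003]],"turn":[0,0,0,0,0]}' 40 | grep -E "tcp|force|gap"
python3 -m creep '{"hand":[40,40,40,40,40],"delta_pos":[[0,0,-0.01],[0,0,-0.02],[0,0,-0.04],[0,0,-0.04],[0,0,-0.03]],"turn":[0,0,0,0,0]}' 40 | grep -E "tcp|force"
python3 -m creep '{"hand":[40,40,40,40,40],"delta_pos":[[0.01,0,-0.02],[0.02,0,0],[0.02,0,0],[0.01,0,0],[0,0,0]],"turn":[0,0,0,0,0]}' 40 | grep -E "tcp|force"
python3 -m creep '{"hand":[40,40,40,40,40],"delta_pos":[[0,0,0],[0,0,0],[0,0,0],[0,0,0],[0,0,0]],"turn":[0,0,0,0,0]}' 40 | grep -E "tcp|force"
python3 - <<'E'
from h import *
st()
c=cam('side');save(c,'side17.png',s=1.5)
P=cloud(c); m=(ymask(c)>0)&(abs(P[...,0]-.68)<.14)&(abs(P[...,1]-.02)<.08); print('feeler z pct',np.round(np.percentile(P[m][:,2],[3,50,97]),4), 'xy',np.median(P[m],0))
c=cam('top');P=cloud(c);save(c,'top17.png',s=1.5)
hs=cv2.cvtColor(c['pixels'],cv2.COLOR_RGB2HSV)
b=(cv2.inRange(hs,(100,120,60),(125,255,255))>0)&(abs(P[...,0]-.54)<.06)&(abs(P[...,1]-.06)<.06)
B=P[b]; print('sensor top z',np.nanpercentile(B[:,2],[40,50,60,75]))
for t in ['feeler_red_grip','feeler_green_grip','screwdriver','terminal_mid']:
    print(t,[(np.round(k['location'],1),round(k['score'],2)) for k in env.pinpoint('top',t)][:2])
E
```

```text
tcp_pos: [0.7145, 0.0321, 0.029]
wrist_force: [0.3, 0.2, -0.1]
finger_gap: 0.0315
tcp_pos: [0.7156, 0.032, 0.1452]
wrist_force: [1.1, -0.0, -0.1]
tcp_pos: [0.6677, 0.0149, 0.1582]
wrist_force: [0.3, 0.7, 1.2]
tcp_pos: [0.6701, 0.0157, 0.1575]
wrist_force: [0.4, 0.9, 0.2]
t 56.8 tcp [0.6701 0.0157 0.1575] yaw -159.83 tilt 0.01 F [0.37 0.92 0.23] gap 0.0396 j6 -25.7
feeler z pct [0.0136 0.0212 0.0294] xy [0.69206676 0.01671928 0.02116617]
sensor top z [0.06523039 0.06558995 0.066077   0.06661498]
feeler_red_grip [(array([199.8, 271.2]), 0.77)]
feeler_green_grip [(array([177.9, 331.3]), 0.69), (array([176.1, 178.9]), 0.5)]
screwdriver [(array([ 83.1, 280.8]), 0.89)]
terminal_mid []
```

View pics/side17.png

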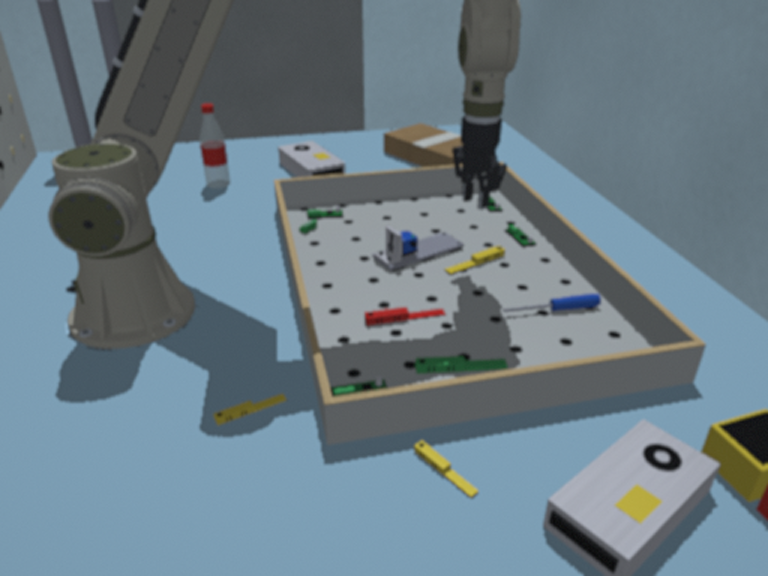

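View pics/top17.png

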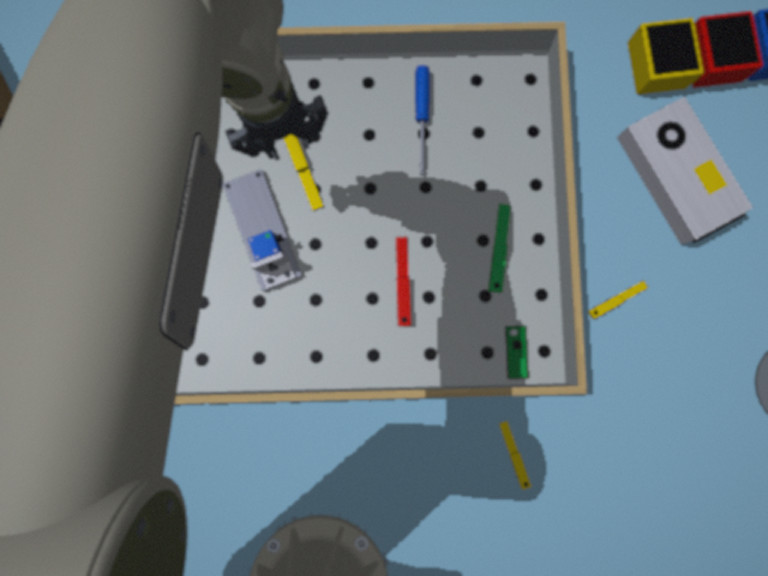

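Side view: the yellow feeler lies flat on the box floor at px (475,260), clear of the plate, and the hand is well above everything. Top view: red (404,282), green (500,248) and screwdriver (422,95) are where they were. Handing in.

```bash
python3 -c "
from workcell import env
print(env.hand_in()); print(env.get_state()['clock'])"
```

```text
the job is handed in; nothing more can be done
None
the job is handed in; nothing more can be done
```

I set the sensor gap with the large yellow feeler, laid the feeler flat on the box floor clear of the plate, and handed the job in at about 57 s of the 72 s allowed.

- **Insertion:** I slid the blade in flat along the plate until its tip met the upright at about 4.6 N, then let go.
- **Pressing:** The first press went to about 9 N. On the first draw the drag was 6–7 N, but it fell to about 0.2 N once I eased the hand's downforce, so the blade was sliding freely there. I pushed the blade back in, pressed again to about 10 N and redrew it, with 6–7 N of drag. I could not tell how much of that was my own downforce.
- **Final draw:** With the tip still about 32 mm from the upright, I let go and pressed a third time to about 8.5 N. The blade then took about 16.7 N to pull, against 4–5 N once clear of the sensor, so it was nipped.

**Last checks**
- **Sensor:** The top reads 65.6 mm, the same before and after the final draw. That puts the gap at roughly 5.7 mm, and camera accuracy is about 1–2 mm. The hand stalled at the same height (0.0762 m) in all three presses, which fits the 6 mm blade.
- **Feeler:** The top of its handle reads about 28–29 mm, as expected flat on the floor.
- **Other parts:** The red and green feelers and the screwdriver show no visible movement. The terminal block was not detected in the last top image because the arm covers it; it still shows in place in the side picture.
- **Not confirmed:** I could not measure the nip force during the first two draws directly.

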